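# Make up the pellet kit and the liquid-cell kit

## Robot

A 6-joint arm with a two-finger parallel gripper is mounted at the origin on a cart in front of the work surface, level with it; the furniture and walls round the work are solid. World frame = base frame: x ahead of the robot, y to its left, z up, the work surface at z = 0. Lengths are in m, angles in rad, forces in N, time in s.
With the tool pointing down it reaches from about 0.35 to 0.975 m from the base axis. Payload 4.9 kg.
Tool frame: the origin (TCP) lies at the very end of the fingers, on their centre line; the grasp point (between the pads) lies 19 mm behind it; z points along the fingers, y is the line along which they close (so a half turn about z gives the same grasp; the last joint's range is limited). The gripper opens to 85 mm and grips with 20 to 120 N. Pads are 22 mm wide; open, the fingers measure 114 mm over their backs; the gripper's body (76 mm by 85 mm) begins 54 mm behind the grasp point. The pads swing forward as they close: fully open they stand 13 mm farther back than shut.
Start: joints at [1.177, 0.053, 1.613, -0, 1.476, -0.119], TCP at [0.17, 0.602, 0.204] pointing down, gripper open.
Joint ranges: [-3.01, 3.01], [-1.01, 2.22], [0.06, 2.58], [-1.02, 4.17], [0.09, 2.62], [-3.14, 3.14]. Speed limits (rad/s): [2.57, 2.57, 3.14, 3.14, 3.14, 3.14].

## Interface

Orientations are given as a rotation vector (axis times angle).
In Python, from station import ctrl gives the robot as it stands. The module is installed in compiled form; this text tells all that it offers.
- The arm moves only by the tool jog_arm, never from a script. Its argument "steps" is a list of rows, each an object with "delta_rot": the turn, a rotation vector about the tool's x, y, z in degrees, a list of three; "linear": the shift along the tool's x, y, z in m, a list of three; "grip": the finger opening in m, from 0 to 0.0854. In form: [{"delta_rot": [rx, ry, rz], "linear": [x, y, z], "grip": grip}, ...]. A call has 1 to 10 rows; each row shifts and turns the commanded pose from where the row before left it, along the tool's axes as they then stand; what a row does not reach is not made up. A row lasts 1/10 s, in which the tool goes at most 50 mm and 8.59 degrees, less where a joint would pass 70% of its speed; a pose out of reach is approached as far as the arm can. A call with a gripper value outside its range is refused whole. The fingers move at their own pace and stop on an object; "newtons" is the grip in N (left out, the last holds). Time passes only in rows, so rows that do not move let the fingers close. It gives the time, the measured TCP pose, the force, the opening and the grip force at its end, in the units of the state.
- ctrl.get_obs(): the state, without advancing time (a new reading comes with each control period).
- ctrl.get_image(name): name is "scene" or "side" or "wrist"; returns (picture, depth): 420x560x3 uint8, red, green, blue; 420x560 float32, m along the optical axis (not along the pixel's ray), 0 where there is no reading.
- ctrl.camera_info(name): a dict with "camera_matrix" (3x3 intrinsics, pixels), "distortion" ([k1, k2, p1, p2, k3] as OpenCV has them; the pictures are not rectified), "R" (3x3) and "t" (3): a world point X has camera coordinates R X + t; the wrist camera has in their place "T_tool_cam" (4x4, takes a point from camera to tool coordinates, whose origin is the TCP and whose axes are the flange's). Camera axes: x right, y down, z forward; pixel columns grow to the right and rows downward; lengths in m; the calibration is good to about 2 mm. A picture is of the moment at which its call begins: read the wrist's pose just before it. camera_info takes no time and is no camera call.
- ctrl.finish_job(): hands the job in; it is judged then, once.
The state is a dict: "t": time; "q": joint angles; "dq": joint speeds; "effort": joint torques, N m; "tool_pos": TCP position; "tool_rot": TCP orientation; "contact_force": force on the tool from outside, world axes, zero at the start; "wrist_torque": the same for the moment, N m; "opening": finger opening in m; "grip_force": force on a finger pad.
Only numpy, scipy, OpenCV 4.12 (cv2) and the standard library are available. Lean on these libraries where they do the work, as an engineer would, in place of code of your own. Each camera call takes 0.05 s, during which the arm holds its last target. There are 200 camera calls.

## Task

Make up two kits, one item to a compartment, everything standing upright and flat on the tray floor. The three-compartment tray is the pellet kit: the left-hand bracket in its long compartment, the die sleeve and the vial in its two small ones, either way round; the two-compartment tray is the liquid-cell kit: the right-hand bracket in one compartment and the liquid cell in the other. A bracket is left-hand if its ear juts to the left when you look from above along its bar towards the ear end; leave the mortar, the die plunger and the marker where they are.

Things in the scene. Friction and masses are not known exactly. Their poses are not given: they have to be found in the camera images.
- sleeve_mid (a point): Pellet die sleeve: plain steel cylinder, 54 diameter, 44 tall, about 0.6 kg, a small nipple low on its side towards its own -y (grip it across its x). This point: on its axis, 22 above its underside; z up.
- vial_mid (a point): Small glass sample vial with screw cap, 25 diameter, 50 tall, standing upright. This point: on its axis, 25 above its underside; z up.
- bracket_left_mid (a point): Left-hand bracket, dark steel: flat bar 72 x 18 x 6 thick, on it an upright web 42 long x 8 thick, centred, its top 30 above the underside (grip across the 8); at one end a flat ear, 20 along the bar, juts sideways to 37 from the bar's middle line: to the left, looking from above along the bar to the ear end. Point: web centre, 15 above the underside; x along the bar to the ear end, ear on the +y side, z up. Any yaw.
- bracket_right_mid (a point): Right-hand bracket, dark steel: flat bar 72 x 18 x 6 thick, on it an upright web 42 long x 8 thick, centred, its top 30 above the underside (grip across the 8); at one end a flat ear, 20 along the bar, juts sideways to 37 from the bar's middle line: to the right, looking from above along the bar to the ear end. Point: web centre, 15 above the underside; x along the bar to the ear end, ear on the -y side, z up. Any yaw.
- cell_mid (a point): Liquid cell: two steel plates with thumb nuts, two short filling ports on top; 60 (its x) x 38 (its y), plates as a block 18 high, nuts and ports rise to 30. Grip it across its 38, low on the block. This point: centre of the block, 9 above its underside; z up.
- pellet_tray: Flat white kit tray with three compartments, fixed, outside 148 (x) x 156 (y), floor 3 thick, walls 4 thick, tops 10 above the worktop. Origin: centre of the underside; x points away from the robot within 15 degrees. Long compartment: x -70 to -6, y -74 to 74 (mm, tray frame). Two small compartments beside each other: x -2 to 70, y 2 to 74 and y -74 to -2.
- cell_tray: Flat white kit tray with two equal compartments, fixed, outside 148 (x) x 116 (y), floor 3 thick, walls 4 thick, tops 10 above the worktop. Origin: centre of the underside; x points away from the robot within 15 degrees. Compartments: x 2 to 70 and x -70 to -2, both y -54 to 54 (mm, tray frame).
- mortar: Bystander: small agate mortar (bowl), 68 diameter, 24 high, standing between and beyond the trays. Origin: centre of its underside.
- plunger: Bystander: steel die plunger (flange 33 diameter with a stem), 52 high, at the left of the work. Origin: centre of its underside.
- marker: Bystander: black and white marker pen, 135 long along its y, 16 high, at the right of the work. Origin: centre of its underside.
Not all that is in view belongs to the job. Several things look just like the part that bears cell_mid: the one meant starts farthest to the robot's left.

How it is judged:
By the outcome, as a careful person would: the job done as asked, in the order asked, and still so for the second after the job is handed in, with the robot touching nothing.
It also fails if it takes over 106 s, if anything falls off the work surface, if the arm or the gripper's body presses on something with over 40 N, if the wrist force passes 120 N, or if a joint passes its speed limit or range.

## Working session

There is one attempt and no reset: what is moved stays moved. The work goes in short steps, Python scripts to look and compute and a tool call to move; the robot and the scene stay as the last step left them, time stands still between calls to the robot, and variables do not carry over. Pictures are saved under pics/ and viewed, at most 14 in all, crops included, and the job is handed in when it is done.

Besides the shell and the picture viewer there is one more tool, called after ">>>" by a JSON object that holds its "name" and its "arguments", one argument or row to a line. jog_arm: Moves the arm, as the interface text tells. Its arguments: {"type":"object","properties":{"steps":{"type":"array"},"newtons":{"type":"number"}},"required":["steps"]}

```bash
mkdir -p pics
cat > h.py <<'E'
import numpy as np, cv2
from scipy.spatial.transform import Rotation as Ro
from station import ctrl
def snap(n,tag):
    o=ctrl.get_obs(); im,d=ctrl.get_image(n); ci=ctrl.camera_info(n)
    if n=='wrist':
        T=np.eye(4);T[:3,:3]=Ro.from_rotvec(o['tool_rot']).as_matrix();T[:3,3]=o['tool_pos']
        Tw=T@np.array(ci['T_tool_cam']); R=Tw[:3,:3].T; t=-R@Tw[:3,3]
    else: R=np.array(ci['R']);t=np.array(ci['t'])
    np.savez(f'pics/{tag}.npz',im=im,d=d,R=R,t=t,K=ci['camera_matrix'],D=ci['distortion'])
    cv2.imwrite(f'pics/{tag}.png',im[:,:,::-1])
    return o
def ld(tag): return np.load(f'pics/{tag}.npz')
def onz(s,uv,z):
    p=cv2.undistortPoints(np.array(uv,float).reshape(-1,1,2),s['K'],s['D']).reshape(-1,2)
    r=np.c_[p,np.ones(len(p))]@s['R']; c=-s['R'].T@s['t']
    return c+r*((z-c[2])/r[:,2])[:,None]
def cloud(s):
    h,w=s['d'].shape; u,v=np.meshgrid(np.arange(w),np.arange(h))
    p=cv2.undistortPoints(np.stack([u,v],-1).reshape(-1,1,2).astype(float),s['K'],s['D']).reshape(h,w,2)
    d=s['d']; P=np.dstack([p[...,0]*d,p[...,1]*d,d])
    W=(P-s['t'])@s['R']; W[d==0]=np.nan
    return W
E
python3 - <<'E'
from h import *
for n in ('scene','side'):
    snap(n,n+'0'); s=ld(n+'0'); print(n,-s['R'].T@s['t'],s['K'][0,0])
o=snap('wrist','w0');print(o['t'],o['tool_pos'],o['tool_rot'],o['contact_force'])
E
```

```text
scene [0.6330022  0.45860467 0.93346851] 390.3598795655489
side [0.29897512 1.13328238 0.62534612] 468.96937378915146
0.1 [0.16936012 0.60099444 0.20278277] [-4.30166416e-01 -3.11154801e+00  2.79573933e-03] [ 0.58267828 -0.24607022  0.21585586]
```

View pics/scene0.png

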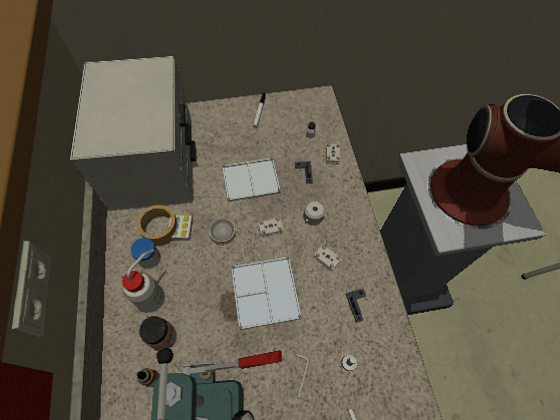

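View pics/side0.png

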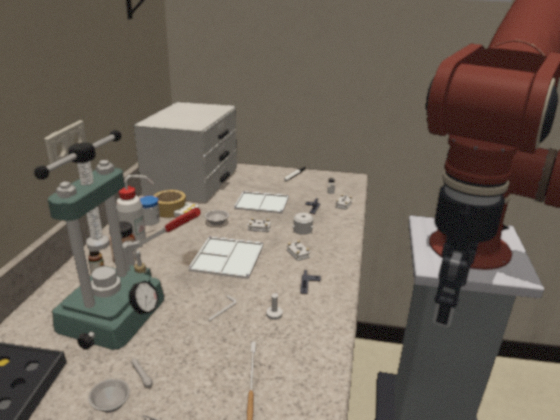

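Run:
```python
from h import *
s=ld('scene0'); im=s['im'][:,:,::-1]
c=cv2.resize(im[120:330,210:375],None,fx=2.85,fy=2.85,interpolation=cv2.INTER_CUBIC); cv2.imwrite('pics/c0.png',c); print(c.shape)
W=cloud(s)
for n,uv in dict(cellA=(327,257),cellB=(271,227),cellC=(333,153),sleeve=(315,211),vial=(312,128),bL=(354,304),bR=(306,170),mort=(222,231),plg=(349,363),mark=(259,110)).items():
    print(n,W[uv[1],uv[0]].round(3),onz(s,[uv],0.015).round(3))
```

```text
(598, 470, 3)
cellA [ 0.436  0.123 -0.002] [[0.439 0.129 0.015]]
cellB [ 0.563  0.015 -0.003] [[0.564 0.023 0.015]]
cellC [ 0.352 -0.17   0.03 ] [[ 0.347 -0.181  0.015]]
sleeve [ 0.441 -0.003  0.017] [[ 0.44  -0.004  0.015]]
vial [ 0.395 -0.258  0.045] [[ 0.387 -0.281  0.015]]
bL [0.406 0.258 0.025] [[0.404 0.256 0.015]]
bR [ 0.435 -0.14   0.009] [[ 0.437 -0.136  0.015]]
mort [0.691 0.008 0.006] [[0.691 0.013 0.015]]
plg [0.453 0.382 0.034] [[0.45  0.381 0.015]]
mark [ 0.533 -0.38   0.013] [[ 0.534 -0.378  0.015]]
```

View pics/c0.png

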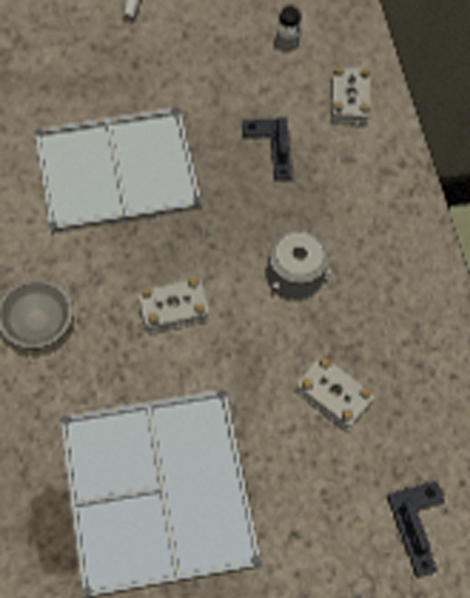

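```bash
cat >> h.py <<'E'
def fitrect(P,lx,ly):
    # P order: (+x,+y),(+x,-y),(-x,-y),(-x,+y)
    Q=np.array([[lx,ly],[lx,-ly],[-lx,-ly],[-lx,ly]])/2; P=np.asarray(P)[:,:2]
    c=P.mean(0); H=Q.T@(P-c); yaw=np.arctan2(H[0,1]-H[1,0],H[0,0]+H[1,1])
    r=np.array([[np.cos(yaw),-np.sin(yaw)],[np.sin(yaw),np.cos(yaw)]])
    return c,np.degrees(yaw),np.linalg.norm(P-c-Q@r.T,axis=1)
def go(x,y,z,yaw):
    "yaw (deg): world direction of the finger closing line; prints tool-axis shift and turn"
    o=ctrl.get_obs(); R=Ro.from_rotvec(o['tool_rot']).as_matrix()
    d=R.T@(np.array([x,y,z])-o['tool_pos'])
    cy=np.degrees(np.arctan2(R[1,1],R[0,1])); e=(yaw-cy+90)%180-90
    print('t',round(o['t'],2),'shift mm',(d*1e3).round(1),'turn tool z',round(-e,1),'tilt',(R[:2,2]).round(4),'q6',round(o['q'][5],2),'F',np.round(o['contact_force'],1),'op',round(o['opening'],4),'gf',round(o['grip_force'],1))
E
python3 - <<'E'
from h import *
s=ld('scene0'); off=np.array([210,120])
f=lambda L:onz(s,(np.array(L)+.5)/2.85-.5+off,0.010)
# +x = image left, +y = image down
print(fitrect(f([(88,595),(63,418),(225,393),(258,566)]),.148,.156))
print(fitrect(f([(54,231),(38,130),(178,110),(198,205)]),.148,.116))
print(f([(336,389),(300,262),(283,150),(415,533),(289,25)]).round(3))
ci=ctrl.camera_info('wrist'); print(np.round(ci['T_tool_cam'],3),np.round(ci['camera_matrix'],0))
go(0.42,0.06,0.33,90)
E
```

```text
(array([0.60577414, 0.18824426]), np.float64(-0.24193038436792208), array([0.00462601, 0.00208035, 0.00313475, 0.00373467]))
(array([ 0.59403805, -0.13723007]), np.float64(0.9696962854586927), array([0.00375782, 0.00342979, 0.00275427, 0.00456099]))
[[ 0.436  0.126  0.01 ]
 [ 0.44  -0.004  0.01 ]
 [ 0.429 -0.13   0.01 ]
 [ 0.401  0.261  0.01 ]
 [ 0.389 -0.284  0.01 ]]
[[ 0.    -0.944 -0.33   0.085]
 [ 1.     0.    -0.    -0.   ]
 [ 0.    -0.33   0.944 -0.17 ]
 [ 0.     0.     0.     1.   ]] [[294.   0. 283.]
 [  0. 294. 212.]
 [  0.   0.   1.]]
t 0.15 shift mm [-388.  -453.  -126.4] turn tool z -15.7 tilt [-0.0006 -0.0015] q6 -0.12 F [-0.1  0.4  0.9] op 0.0854 gf 0.0
```

View pics/w0.png

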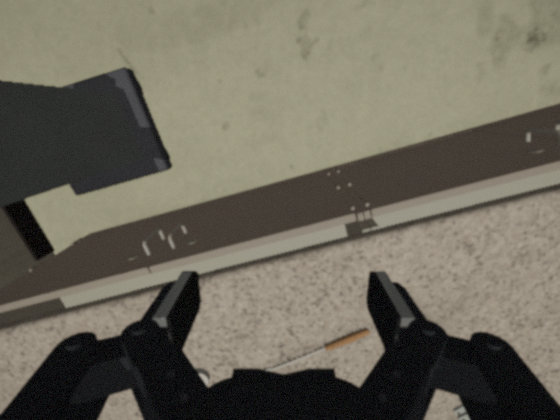

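Run:
```python
from h import *
go(0.46,-0.10,0.25,90)
```

```text
t 0.15 shift mm [-469.9 -596.   -46.2] turn tool z -15.7 tilt [-0.0006 -0.0015] q6 -0.12 F [-0.1  0.4  0.9] op 0.0854 gf 0.0
```

>>> {"name": "jog_arm", "arguments": {
  "steps": [
    {"delta_rot": [0,0,0],"linear": [-0.029,-0.037,-0.005],"grip": 0.085},
    {"delta_rot": [0,0,0],"linear": [-0.029,-0.037,-0.005],"grip": 0.085},
    {"delta_rot": [0,0,0],"linear": [-0.029,-0.037,-0.005],"grip": 0.085},
    {"delta_rot": [0,0,0],"linear": [-0.029,-0.037,-0.005],"grip": 0.085},
    {"delta_rot": [0,0,0],"linear": [-0.029,-0.037,-0.005],"grip": 0.085},
    {"delta_rot": [0,0,0],"linear": [-0.029,-0.037,-0.005],"grip": 0.085},
    {"delta_rot": [0,0,0],"linear": [-0.029,-0.037,-0.005],"grip": 0.085},
    {"delta_rot": [0,0,0],"linear": [-0.029,-0.037,-0.005],"grip": 0.085},
    {"delta_rot": [0,0,0],"linear": [-0.029,-0.037,-0.005],"grip": 0.085},
    {"delta_rot": [0,0,0],"linear": [-0.029,-0.037,0],"grip": 0.085}
  ]
}}

```text
t: 1.15
tool_pos: [0.3488, 0.1651, 0.2497]
tool_rot: [0.429, 3.11, 0.001]
contact_force: [0.8, 0.8, -0.1]
opening: 0.0849
grip_force: 0.0
```

>>> {"name": "jog_arm", "arguments": {
  "steps": [
    {"delta_rot": [0,0,0],"linear": [-0.029,-0.037,0],"grip": 0.085},
    {"delta_rot": [0,0,0],"linear": [-0.029,-0.037,0],"grip": 0.085},
    {"delta_rot": [0,0,0],"linear": [-0.029,-0.037,0],"grip": 0.085},
    {"delta_rot": [0,0,0],"linear": [-0.029,-0.037,0],"grip": 0.085},
    {"delta_rot": [0,0,0],"linear": [-0.029,-0.037,0],"grip": 0.085},
    {"delta_rot": [0,0,0],"linear": [-0.029,-0.037,0],"grip": 0.085},
    {"delta_rot": [0,0,-7.9],"linear": [0,0,0],"grip": 0.085},
    {"delta_rot": [0,0,-7.8],"linear": [0,0,0],"grip": 0.085},
    {"delta_rot": [0,0,0],"linear": [0,0,0],"grip": 0.085},
    {"delta_rot": [0,0,0],"linear": [0,0,0],"grip": 0.085}
  ]
}}

```text
t: 2.15
tool_pos: [0.4554, -0.094, 0.2486]
tool_rot: [-0.005, -3.141, -0.0]
contact_force: [1.2, -0.6, 0.8]
opening: 0.0849
grip_force: 0.0
```

Run:
```python
from h import *
go(0.46,-0.10,0.25,90); snap('wrist','w1')
```

```text
t 2.15 shift mm [-4.6 -5.9 -1.4] turn tool z -0.2 tilt [-0.0004  0.0001] q6 -1.93 F [ 1.2 -0.6  0.8] op 0.0849 gf 0.0
```

View pics/w1.png

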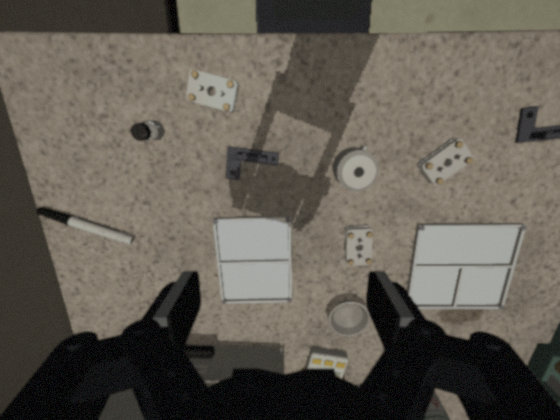

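Run:
```python
from h import *
s=ld('w1'); im=s['im'][:,:,::-1]
def cr(x,y,w,h,f): return cv2.resize(im[y:y+h,x:x+w],(w*f,h*f),interpolation=cv2.INTER_CUBIC)
c=np.zeros((600,800,3),np.uint8)
c[:400,:360]=cr(208,212,90,100,4); c[:400,360:800]=cr(405,215,110,100,4)
a=cr(220,138,64,50,4)*1.6; c[400:600,:256]=np.clip(a,0,255)
c[400:600,256:456]=cr(330,145,50,50,4); c[400:600,456:656]=cr(125,110,50,50,4); 
c[400:600,656:800]=cr(500,95,36,50,4)
cv2.imwrite('pics/c1.png',c)
```

```text
(no output)
```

View pics/c1.png

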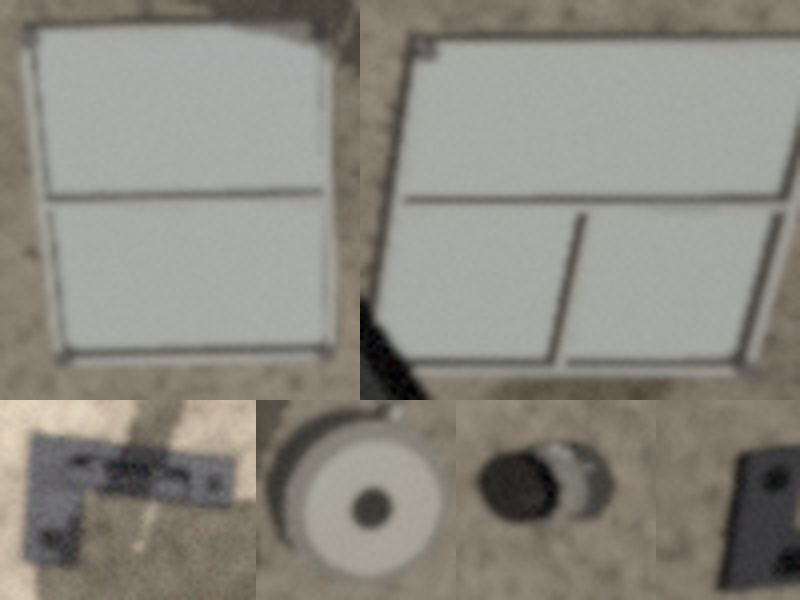

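```bash
cat >> h.py <<'E'
from scipy.optimize import least_squares
def proj(s,P): return cv2.projectPoints(np.asarray(P,float),cv2.Rodrigues(s['R'])[0],s['t'],s['K'],s['D'])[0].reshape(-1,2)
def place(p,M):
    c,n=np.cos(p[2]),np.sin(p[2]); M=np.asarray(M,float)
    return np.c_[M[:,0]*c-M[:,1]*n+p[0],M[:,0]*n+M[:,1]*c+p[1],M[:,2]]
def fit(s,M,uv,p0):
    M=np.array(M)/1e3
    r=least_squares(lambda p:(proj(s,place(p,M))-uv).ravel(),p0,loss='soft_l1',x_scale=[.01,.01,.1])
    e=proj(s,place(r.x,M))-uv
    print('pose',r.x[:2].round(4),'yaw',np.degrees(r.x[2]).round(1),'res px',np.abs(e).max(1).round(1)); return r.x
def px(L,c0,o,f): return (np.array(L)-c0+.5)/f-.5+np.array(o)
def draw(im,s,p,segs,col=(0,0,255),f=1,o=(0,0)):
    for a,b in segs:
        q=(proj(s,place(p,np.array([a,b])/1e3))-o+.5)*f-.5
        cv2.line(im,*[tuple(int(round(v*16)) for v in k) for k in q],col,1,cv2.LINE_AA,4)
E
python3 - <<'E'
from h import *
s=ld('w1')
ct=fit(s,[(74,58,10),(74,-58,10),(-74,-58,10),(-74,58,10)],px([(333,358),(55,368),(22,22),(330,18)],(0,0),(208,212),4),[.59,-.137,0])
pt=fit(s,[(74,78,10),(74,-78,10),(-74,-78,10),(-74,78,10)],px([(752,376),(367,372),(410,35),(830,35)],(360,0),(405,215),4),[.6,.188,0])
bl=fit(s,[(36,-9,6),(-36,-9,6),(-36,9,6),(36,37,6),(16,37,6)],px([(33,433),(235,457),(231,508),(25,562),(77,567)],(0,400),(220,138),4),[.43,-.13,-1.57])
sl=onz(s,px([(366,500)],(256,400),(330,145),4),.044); n=onz(s,px([(393,412)],(256,400),(330,145),4),.010)
print('sleeve',sl,'nipple',n,'dir',np.degrees(np.arctan2(*(n-sl)[0,1::-1])))
print('vial',onz(s,px([(517,485)],(456,400),(125,110),4),.05),onz(s,px([(592,482)],(456,400),(125,110),4),.005))
print('cells',onz(s,[(211,91),(360,247),(448,162)],.025).round(3))
im=s['im'][:,:,::-1].copy(); o=(200,130); f=3
c=cv2.resize(im[130:315,200:340],None,fx=f,fy=f,interpolation=cv2.INTER_CUBIC)
c2=cv2.resize(im[205:315,400:530],None,fx=f,fy=f,interpolation=cv2.INTER_CUBIC)
def rect(a,b,c_,d,z): q=[(a,c_,z),(b,c_,z),(b,d,z),(a,d,z)]; return [(q[i],q[(i+1)%4]) for i in range(4)]
draw(c,s,ct,rect(-74,74,-58,58,10)+rect(2,70,-54,54,3)+rect(-70,-2,-54,54,3),f=f,o=o)
draw(c,s,bl,rect(-36,36,-9,9,6)+rect(16,36,9,37,6)+rect(-21,21,-4,4,30),f=f,o=o)
draw(c2,s,pt,rect(-74,74,-78,78,10)+rect(-70,-6,-74,74,3)+rect(-2,70,2,74,3)+rect(-2,70,-74,-2,3),f=f,o=(400,205))
v=np.zeros((555,800,3),np.uint8); v[:,:420]=c; v[:330,420:]=c2[:,:380]; 
cv2.imwrite('pics/c2.png',v); np.save('trays.npy',[ct,pt])
E
```

```text
pose [ 0.5941 -0.1406] yaw 0.9 res px [0.7 1.3 0.9 0.6]
pose [0.6057 0.1832] yaw 0.7 res px [1.1 0.9 1.1 2.7]
pose [ 0.4301 -0.137 ] yaw -97.0 res px [0.9 0.7 0.3 0.6 0.4]
sleeve [[4.43417955e-01 1.48741688e-04 4.40000000e-02]] nipple [[0.41990445 0.01543586 0.01      ]] dir 146.97041927640677
vial [[ 0.39457374 -0.26682872  0.05      ]] [[ 0.39653602 -0.26263176  0.005     ]]
cells [[ 0.349 -0.183  0.025]
 [ 0.562  0.018  0.025]
 [ 0.438  0.124  0.025]]
```

View pics/c2.png

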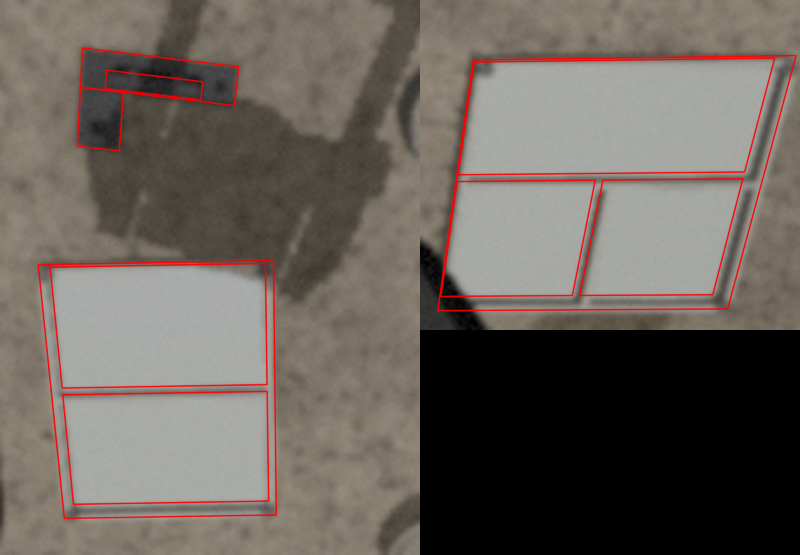

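>>> {"name": "jog_arm", "arguments": {
  "steps": [
    {"delta_rot": [0,0,8.1],"linear": [0,0,0.014],"grip": 0.05},
    {"delta_rot": [0,0,8.1],"linear": [0,0,0.014],"grip": 0.05},
    {"delta_rot": [0,0,8.1],"linear": [0,0,0.014],"grip": 0.05},
    {"delta_rot": [0,0,8.1],"linear": [0,0,0.014],"grip": 0.05},
    {"delta_rot": [0,0,8.1],"linear": [0,0,0.014],"grip": 0.05},
    {"delta_rot": [0,0,8.1],"linear": [0,0,0.014],"grip": 0.05},
    {"delta_rot": [0,0,8.1],"linear": [0,0,0.014],"grip": 0.05},
    {"delta_rot": [0,0,8.1],"linear": [0,0,0.014],"grip": 0.05},
    {"delta_rot": [0,0,8.1],"linear": [0,0,0.014],"grip": 0.05},
    {"delta_rot": [0,0,8.1],"linear": [0,0,0.014],"grip": 0.05}
  ]
}}

```text
t: 3.2
tool_pos: [0.4556, -0.0937, 0.1085]
tool_rot: [2.049, 2.381, 0.0]
contact_force: [-0.0, 0.3, 0.4]
opening: 0.0501
grip_force: 0.0
```

>>> {"name": "jog_arm", "arguments": {
  "steps": [
    {"delta_rot": [0,0,8.1],"linear": [0,0,0],"grip": 0.05},
    {"delta_rot": [0,0,7.9],"linear": [0,0,0],"grip": 0.05},
    {"delta_rot": [0,0,0],"linear": [0,0,0],"grip": 0.05}
  ]
}}

```text
t: 3.5
tool_pos: [0.4555, -0.0937, 0.1089]
tool_rot: [2.354, 2.08, -0.0]
contact_force: [0.7, 0.3, 0.2]
opening: 0.0501
grip_force: 0.0
```

Run:
```python
from h import *
go(0.430,-0.137,0.07,-7)
```

```text
t 3.5 shift mm [-46.1 -19.9  38.9] turn tool z -0.1 tilt [-0. -0.] q6 -0.24 F [0.7 0.3 0.2] op 0.0501 gf 0.0
```

>>> {"name": "jog_arm", "arguments": {
  "steps": [
    {"delta_rot": [0,0,0],"linear": [-0.023,-0.01,0.01],"grip": 0.05},
    {"delta_rot": [0,0,0],"linear": [-0.023,-0.01,0.01],"grip": 0.05},
    {"delta_rot": [0,0,0],"linear": [0,0,0],"grip": 0.05}
  ]
}}

```text
t: 3.8
tool_pos: [0.4283, -0.138, 0.0876]
tool_rot: [-2.353, -2.079, 0.002]
contact_force: [-0.2, -0.3, -0.7]
opening: 0.05
grip_force: 0.0
```

Run:
```python
from h import *
go(0.430,-0.137,0.009,-7); snap('wrist','w2')
s=ld('w2'); im=s['im'][:,:,::-1].copy()
from math import radians
p=[.430,-.137,radians(-97)]
def rect(a,b,c_,d,z): q=[(a,c_,z),(b,c_,z),(b,d,z),(a,d,z)]; return [(q[i],q[(i+1)%4]) for i in range(4)]
draw(im,s,p,rect(-36,36,-9,9,6)+rect(16,36,9,37,6)+rect(-21,21,-4,4,30))
cv2.imwrite('pics/w2o.png',im)
```

```text
t 3.8 shift mm [ 1.2  1.7 78.6] turn tool z -0.1 tilt [-0.0023  0.0005] q6 -0.35 F [-0.2 -0.3 -0.7] op 0.05 gf 0.0
```

View pics/w2o.png

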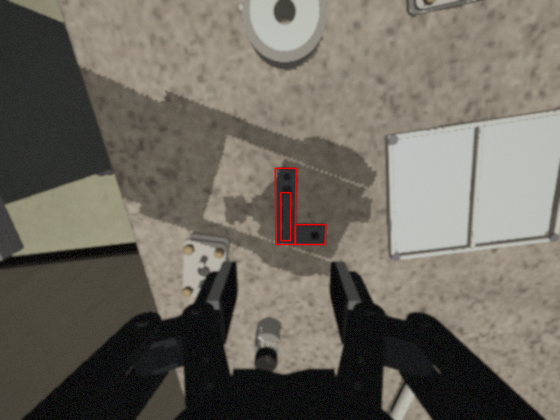

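>>> {"name": "jog_arm", "arguments": {
  "steps": [
    {"delta_rot": [0,0,0],"linear": [0.001,0.0015,0.03],"grip": 0.05},
    {"delta_rot": [0,0,0],"linear": [0,0,0.03],"grip": 0.05},
    {"delta_rot": [0,0,0],"linear": [0,0,0.018],"grip": 0.05},
    {"delta_rot": [0,0,0],"linear": [0,0,0],"grip": 0.05},
    {"delta_rot": [0,0,0],"linear": [0,0,0],"grip": 0.0},
    {"delta_rot": [0,0,0],"linear": [0,0,0],"grip": 0.0},
    {"delta_rot": [0,0,0],"linear": [0,0,0],"grip": 0.0},
    {"delta_rot": [0,0,0],"linear": [0,0,0],"grip": 0.0},
    {"delta_rot": [0,0,0],"linear": [0,0,0],"grip": 0.0},
    {"delta_rot": [0,0,0],"linear": [0,0,0],"grip": 0.0}
  ],
  "newtons": 40
}}

```text
t: 4.85
tool_pos: [0.4318, -0.1367, 0.0112]
tool_rot: [2.353, 2.08, 0.0]
contact_force: [0.1, -0.6, 0.5]
opening: -0.0003
grip_force: 0.0
```

Run:
```python
from h import *
go(0.430,-0.137,0.009,-7)
```

```text
t 4.85 shift mm [-0.5 -1.8  2.2] turn tool z -0.0 tilt [ 0.0005 -0.0003] q6 -0.35 F [ 0.1 -0.6  0.5] op -0.0003 gf 0.0
```

Run:
```python
from h import *
snap('wrist','w3'); s=ld('w3'); cv2.imwrite('pics/w3c.png',cv2.resize(s['im'][100:420,140:420,::-1],None,fx=1.8,fy=1.8))
```

```text
(no output)
```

View pics/w3c.png

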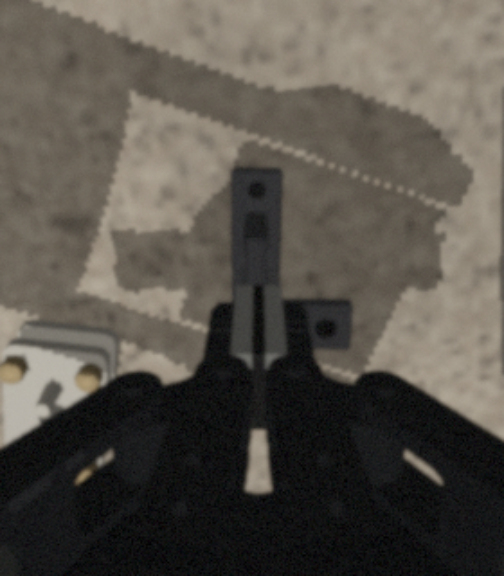

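Run:
```python
from h import *
o=ctrl.get_obs(); print(o['t'],o['opening'],o['grip_force'],o['tool_pos'])
s=ld('w3'); W=cloud(s); u=140+int(257/1.8)
for v in range(195,300,6): print(v,[tuple((W[v,k]*1e3).round(0)) for k in (u-6,u,u+6)])
cv2.imwrite('pics/w3d.png',np.clip(2.0*cv2.resize(s['im'][190:320,230:340,::-1],None,fx=4.5,fy=4.5,interpolation=cv2.INTER_CUBIC).astype(float),0,255))
```

```text
4.9 -2.799141694248491e-05 0.0 [ 0.43171768 -0.13662544  0.01106993]
195 [(np.float64(431.0), np.float64(-102.0), np.float64(5.0)), (np.float64(435.0), np.float64(-102.0), np.float64(5.0)), (np.float64(439.0), np.float64(-103.0), np.float64(4.0))]
201 [(np.float64(431.0), np.float64(-105.0), np.float64(6.0)), (np.float64(435.0), np.float64(-106.0), np.float64(5.0)), (np.float64(438.0), np.float64(-106.0), np.float64(6.0))]
207 [(np.float64(431.0), np.float64(-110.0), np.float64(5.0)), (np.float64(434.0), np.float64(-110.0), np.float64(7.0)), (np.float64(438.0), np.float64(-110.0), np.float64(7.0))]
213 [(np.float64(430.0), np.float64(-113.0), np.float64(6.0)), (np.float64(434.0), np.float64(-114.0), np.float64(5.0)), (np.float64(438.0), np.float64(-114.0), np.float64(6.0))]
219 [(np.float64(430.0), np.float64(-117.0), np.float64(7.0)), (np.float64(433.0), np.float64(-117.0), np.float64(8.0)), (np.float64(437.0), np.float64(-118.0), np.float64(6.0))]
225 [(np.float64(430.0), np.float64(-118.0), np.float64(15.0)), (np.float64(433.0), np.float64(-116.0), np.float64(20.0)), (np.float64(4
[... 1647 characters left out ...]
.float64(-126.0), np.float64(63.0))]
285 [(np.float64(430.0), np.float64(-126.0), np.float64(67.0)), (np.float64(432.0), np.float64(-126.0), np.float64(68.0)), (np.float64(435.0), np.float64(-126.0), np.float64(68.0))]
291 [(np.float64(430.0), np.float64(-125.0), np.float64(73.0)), (np.float64(432.0), np.float64(-126.0), np.float64(73.0)), (np.float64(435.0), np.float64(-127.0), np.float64(72.0))]
297 [(np.float64(430.0), np.float64(-126.0), np.float64(76.0)), (np.float64(432.0), np.float64(-127.0), np.float64(76.0)), (np.float64(435.0), np.float64(-127.0), np.float64(76.0))][ WARN:0@0.286] global loadsave.cpp:1063 imwrite_ Unsupported depth image for selected encoder is fallbacked to CV_8U.
```

View pics/w3d.png

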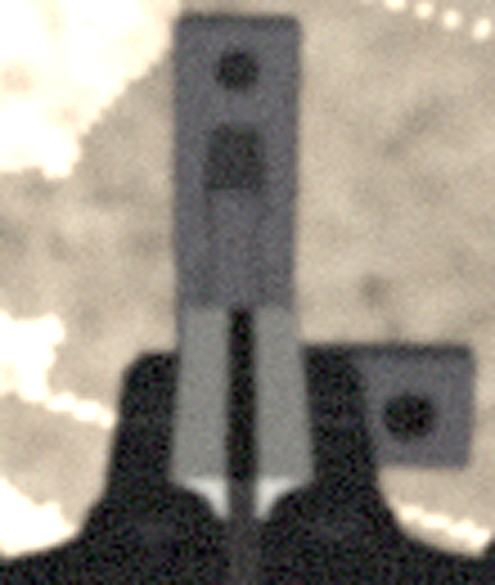

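Run:
```python
from h import *
for tag in ('w2','w3'):
    s=ld(tag); W=cloud(s); c=-s['R'].T@s['t']
    T=np.array(ctrl.camera_info('wrist')['T_tool_cam'])
    P=(W@s['R'].T+s['t'])@T[:3,:3].T+T[:3,3]   # tool coords
    for v in range(225,300,5):
        row=P[v,200:360]; k=[tuple((row[i]*1e3).round(0).astype(int)) for i in range(0,160,10) if row[i][2]<-.01 and abs(row[i][1])<.06 and row[i][0]>-.03]
        print(tag,v,k[:8])
```

```text
w2 225 []
w2 230 []
w2 235 []
w2 240 []
w2 245 []
w2 250 []
w2 255 []
w2 260 []
w2 265 [(np.int64(10), np.int64(-27), np.int64(-38)), (np.int64(11), np.int64(28), np.int64(-39))]
w2 270 [(np.int64(10), np.int64(-31), np.int64(-43)), (np.int64(11), np.int64(-26), np.int64(-43)), (np.int64(3), np.int64(25), np.int64(-30)), (np.int64(11), np.int64(27), np.int64(-44))]
w2 275 [(np.int64(6), np.int64(-37), np.int64(-41)), (np.int64(10), np.int64(-30), np.int64(-47)), (np.int64(10), np.int64(-25), np.int64(-47)), (np.int64(0), np.int64(25), np.int64(-31)), (np.int64(10), np.int64(27), np.int64(-48)), (np.int64(11), np.int64(31), np.int64(-48))]
w2 280 [(np.int64(6), np.int64(-36), np.int64(-46)), (np.int64(10), np.int64(-29), np.int64(-51)), (np.int64(9), np.int64(-25), np.int64(-50)), (np.int64(-2), np.int64(25), np.int64(-33)), (np.int64(10), np.int64(26), np.int64(-52)), (np.int64(11), np.int64(31), np.int64(-52))]
w2 285 [(np.int64(7), np.int64(-35), np.int64(-50)), (np.int64(11), np.int64(-28), np.int64(-57)), (np.int64(7), np.int64(-25), np.int64(-51)), (np.int64(-4), np.int64(25), n
[... 2126 characters left out ...]
(-2), np.int64(-56)), (np.int64(10), np.int64(3), np.int64(-56)), (np.int64(7), np.int64(8), np.int64(-50)), (np.int64(7), np.int64(12), np.int64(-51))]
w3 290 [(np.int64(6), np.int64(-11), np.int64(-53)), (np.int64(11), np.int64(-6), np.int64(-60)), (np.int64(11), np.int64(-2), np.int64(-61)), (np.int64(10), np.int64(3), np.int64(-60)), (np.int64(6), np.int64(8), np.int64(-54)), (np.int64(7), np.int64(12), np.int64(-55))]
w3 295 [(np.int64(7), np.int64(-10), np.int64(-58)), (np.int64(10), np.int64(-6), np.int64(-63)), (np.int64(10), np.int64(-2), np.int64(-63)), (np.int64(10), np.int64(3), np.int64(-64)), (np.int64(6), np.int64(7), np.int64(-58)), (np.int64(7), np.int64(12), np.int64(-58))]
```

>>> {"name": "jog_arm", "arguments": {
  "steps": [
    {"delta_rot": [0,0,0],"linear": [0,-0.001,0],"grip": 0.05},
    {"delta_rot": [0,0,0],"linear": [0,0,0],"grip": 0.05},
    {"delta_rot": [0,0,0],"linear": [0,0,0],"grip": 0.05},
    {"delta_rot": [0,0,0],"linear": [0,0,0],"grip": 0.05},
    {"delta_rot": [0,0,0],"linear": [0,0,0],"grip": 0.05},
    {"delta_rot": [0,0,0],"linear": [0,0,0.01],"grip": 0.05},
    {"delta_rot": [0,0,0],"linear": [0,0,0.01],"grip": 0.05},
    {"delta_rot": [0,0,0],"linear": [0,0,0.007],"grip": 0.05},
    {"delta_rot": [0,0,0],"linear": [0,0,0],"grip": 0.05}
  ],
  "newtons": 40
}}

```text
t: 5.8
tool_pos: [0.4291, -0.1357, -0.0181]
tool_rot: [-2.351, -2.078, 0.002]
contact_force: [0.5, -0.1, -0.2]
opening: 0.0499
grip_force: 0.0
```

Run:
```python
from h import *
go(0.430,-0.137,-0.02,-7); snap('wrist','w4')
s=ld('w4'); W=cloud(s); T=np.array(ctrl.camera_info('wrist')['T_tool_cam'])
P=(W@s['R'].T+s['t'])@T[:3,:3].T+T[:3,3]
m=(np.abs(np.abs(P[...,1])-.03)<.012)&(np.abs(P[...,0])<.014)&(P[...,2]<-.018)
print(np.sort(W[m][:,2])[:40:4].round(4), m.sum())
```

```text
t 5.8 shift mm [-1.2  1.1  1.9] turn tool z -0.0 tilt [-0.0034  0.0018] q6 -0.35 F [ 0.5 -0.1 -0.2] op 0.0499 gf 0.0
[-0.0002 -0.0002 -0.0002 -0.0002 -0.0002 -0.0002 -0.0002 -0.0002 -0.0002
 -0.0002] 8641
```

>>> {"name": "jog_arm", "arguments": {
  "steps": [
    {"delta_rot": [0,0,0],"linear": [0,0,0.002],"grip": 0.0},
    {"delta_rot": [0,0,0],"linear": [0,0,0],"grip": 0.0},
    {"delta_rot": [0,0,0],"linear": [0,0,0],"grip": 0.0},
    {"delta_rot": [0,0,0],"linear": [0,0,0],"grip": 0.0},
    {"delta_rot": [0,0,0],"linear": [0,0,0],"grip": 0.0},
    {"delta_rot": [0,0,0],"linear": [0,0,0],"grip": 0.0}
  ],
  "newtons": 40
}}

```text
t: 6.45
tool_pos: [0.431, -0.1366, -0.0177]
tool_rot: [2.353, 2.08, 0.0]
contact_force: [0.3, 0.4, 2.1]
opening: 0.0073
grip_force: 40.4
```

Run:
```python
from h import *
go(0.5567,0.1828,0.08,0.7)
```

```text
t 6.45 shift mm [332.4  85.7 -97.7] turn tool z -7.7 tilt [ 0.0007 -0.0004] q6 -0.35 F [0.3 0.4 2.1] op 0.0073 gf 40.4
```

>>> {"name": "jog_arm", "arguments": {
  "steps": [
    {"delta_rot": [0,0,0],"linear": [0,0,-0.02],"grip": 0.0},
    {"delta_rot": [0,0,0],"linear": [0,0,-0.04],"grip": 0.0},
    {"delta_rot": [0,0,0],"linear": [0,0,-0.038],"grip": 0.0},
    {"delta_rot": [0,0,0],"linear": [0.025,0.006,0],"grip": 0.0},
    {"delta_rot": [0,0,0],"linear": [0.041,0.011,0],"grip": 0.0},
    {"delta_rot": [0,0,0],"linear": [0.041,0.011,0],"grip": 0.0},
    {"delta_rot": [0,0,0],"linear": [0.041,0.011,0],"grip": 0.0},
    {"delta_rot": [0,0,0],"linear": [0.041,0.011,0],"grip": 0.0},
    {"delta_rot": [0,0,0],"linear": [0.041,0.011,0],"grip": 0.0},
    {"delta_rot": [0,0,0],"linear": [0.041,0.011,0],"grip": 0.0}
  ]
}}

```text
t: 7.45
tool_pos: [0.5352, 0.1255, 0.0792]
tool_rot: [-2.353, -2.081, 0.001]
contact_force: [0.2, -0.4, -1.5]
opening: 0.0072
grip_force: 40.1
```

>>> {"name": "jog_arm", "arguments": {
  "steps": [
    {"delta_rot": [0,0,0],"linear": [0.041,0.011,0],"grip": 0.0},
    {"delta_rot": [0,0,0],"linear": [0.02,0.003,0],"grip": 0.0},
    {"delta_rot": [0,0,-7.7],"linear": [0,0,0],"grip": 0.0},
    {"delta_rot": [0,0,0],"linear": [0,0,0],"grip": 0.0},
    {"delta_rot": [0,0,0],"linear": [0,0,0],"grip": 0.0}
  ]
}}

```text
t: 7.95
tool_pos: [0.5561, 0.1823, 0.0792]
tool_rot: [-2.211, -2.231, 0.002]
contact_force: [-0.4, -0.3, -1.2]
opening: 0.0069
grip_force: 40.1
```

```bash
cat >> h.py <<'E'
def rect(a,b,c_,d,z): q=[(a,c_,z),(b,c_,z),(b,d,z),(a,d,z)]; return [(q[i],q[(i+1)%4]) for i in range(4)]
E
python3 - <<'E'
from h import *
go(0.5567,0.1828,-0.013,0.7); snap('wrist','w5')
s=ld('w5'); im=s['im'][:,:,::-1].copy(); ct,pt=np.load('trays.npy')
draw(im,s,pt,rect(-74,74,-78,78,10)+rect(-70,-6,-74,74,3)+rect(-2,70,2,74,3)+rect(-2,70,-74,-2,3))
cv2.imwrite('pics/w5o.png',im)
E
```

```text
t 7.95 shift mm [ 0.5  0.7 92.2] turn tool z -0.2 tilt [-0.0013 -0.0003] q6 0.18 F [-0.4 -0.3 -1.2] op 0.0069 gf 40.1
```

View pics/w5o.png

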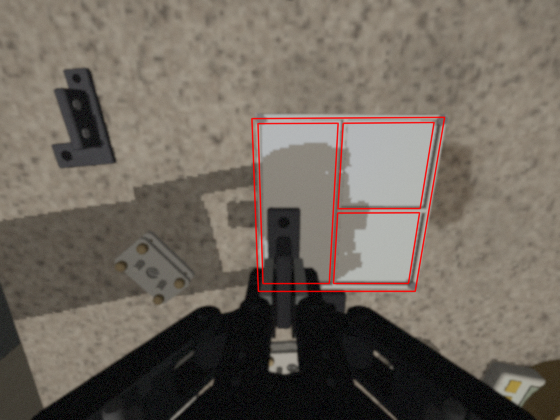

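>>> {"name": "jog_arm", "arguments": {
  "steps": [
    {"delta_rot": [0,0,0],"linear": [0,0.001,0.03],"grip": 0.0},
    {"delta_rot": [0,0,0],"linear": [0,0,0.03],"grip": 0.0},
    {"delta_rot": [0,0,0],"linear": [0,0,0.02],"grip": 0.0},
    {"delta_rot": [0,0,0],"linear": [0,0,0.007],"grip": 0.0},
    {"delta_rot": [0,0,0],"linear": [0,0,0.003],"grip": 0.0},
    {"delta_rot": [0,0,0],"linear": [0,0,0.002],"grip": 0.0},
    {"delta_rot": [0,0,0],"linear": [0,0,0],"grip": 0.0}
  ]
}}

```text
t: 8.7
tool_pos: [0.5588, 0.1826, -0.0109]
tool_rot: [2.208, 2.233, 0.003]
contact_force: [0.2, 0.5, -1.1]
opening: 0.0068
grip_force: 40.1
```

>>> {"name": "jog_arm", "arguments": {
  "steps": [
    {"delta_rot": [0,0,0],"linear": [0,-0.001,0.002],"grip": 0.0},
    {"delta_rot": [0,0,0],"linear": [0,0,0.001],"grip": 0.0},
    {"delta_rot": [0,0,0],"linear": [0,0,0],"grip": 0.0}
  ]
}}

```text
t: 9.0
tool_pos: [0.557, 0.1826, -0.0147]
tool_rot: [2.208, 2.234, 0.001]
contact_force: [-0.4, 0.6, -0.7]
opening: 0.0064
grip_force: 40.2
```

>>> {"name": "jog_arm", "arguments": {
  "steps": [
    {"delta_rot": [0,0,0],"linear": [0,0,0],"grip": 0.03},
    {"delta_rot": [0,0,0],"linear": [0,0,0],"grip": 0.03},
    {"delta_rot": [0,0,0],"linear": [0,0,0],"grip": 0.03},
    {"delta_rot": [0,0,0],"linear": [0,0,0],"grip": 0.03},
    {"delta_rot": [0,0,0],"linear": [0,0,-0.03],"grip": 0.03},
    {"delta_rot": [0,0,0],"linear": [0,0,-0.04],"grip": 0.03},
    {"delta_rot": [0,0,0],"linear": [0,0,-0.04],"grip": 0.05},
    {"delta_rot": [0,0,0],"linear": [0,0,-0.02],"grip": 0.085},
    {"delta_rot": [0,0,0],"linear": [0,0,0],"grip": 0.085}
  ]
}}

```text
t: 9.9
tool_pos: [0.5597, 0.1831, 0.1198]
tool_rot: [2.205, 2.231, 0.011]
contact_force: [-0.1, -0.2, 0.2]
opening: 0.0723
grip_force: 0.0
```

Run:
```python
from h import *
go(0.443,-0.001,0.12,90); snap('wrist','w6')
s=ld('w6'); W=cloud(s); ct,pt=np.load('trays.npy')
c,n=np.cos(pt[2]),np.sin(pt[2]); d=W[...,:2]-pt[:2]
tx=(d[...,0]*c+d[...,1]*n)*1e3; ty=(-d[...,0]*n+d[...,1]*c)*1e3; z=W[...,2]*1e3
dark=s['im'].max(2)<75
m=dark&(abs(tx+38)<36)&(abs(ty)<78)&(z<40)&(z>1)
for lo,hi in((3,7),(7,13),(13,28),(28,40)):
    k=m&(z>lo)&(z<hi)
    if k.sum()>5: print(lo,hi,k.sum(),'x',np.percentile(tx[k],[2,98]).round(0),'y',np.percentile(ty[k],[2,98]).round(0),np.median(z[k]).round(1))
# sleeve: points near
k=(np.hypot(W[...,0]-.443,W[...,1])<.045)&(z>38)&(z<50); print('sleeve',k.sum(),W[k].mean(0) if k.any() else '')
```

```text
t 9.9 shift mm [-182.8 -118.8   -1.5] turn tool z -89.3 tilt [0.0084 0.0016] q6 0.18 F [-0.1 -0.2  0.2] op 0.0723 gf 0.0
3 7 9 x [-55. -36.] y [-17.  35.] 6.5
7 13 1171 x [-57. -15.] y [-35.  33.] 8.9
13 28 49 x [-53. -44.] y [-11.  20.] 24.2
28 40 348 x [-52. -45.] y [-20.  19.] 32.7
sleeve 0
```

>>> {"name": "jog_arm", "arguments": {
  "steps": [
    {"delta_rot": [0,0,0],"linear": [-0.0365,-0.0237,0],"grip": 0.085},
    {"delta_rot": [0,0,0],"linear": [-0.0365,-0.0237,0],"grip": 0.085},
    {"delta_rot": [0,0,0],"linear": [-0.0365,-0.0237,0],"grip": 0.085},
    {"delta_rot": [0,0,0],"linear": [-0.0365,-0.0237,0],"grip": 0.085},
    {"delta_rot": [0,0,0],"linear": [-0.0365,-0.0237,0],"grip": 0.085},
    {"delta_rot": [0,0,-8.4],"linear": [0,0,0.005],"grip": 0.085},
    {"delta_rot": [0,0,-8.4],"linear": [0,0,0.005],"grip": 0.085},
    {"delta_rot": [0,0,-8.4],"linear": [0,0,0.005],"grip": 0.085},
    {"delta_rot": [0,0,-8.4],"linear": [0,0,0.005],"grip": 0.085},
    {"delta_rot": [0,0,-8.4],"linear": [0,0,0],"grip": 0.085}
  ]
}}

```text
t: 10.95
tool_pos: [0.4381, -0.0011, 0.0916]
tool_rot: [-1.251, -2.876, 0.002]
contact_force: [-0.1, 0.0, -0.1]
opening: 0.0851
grip_force: 0.0
```

>>> {"name": "jog_arm", "arguments": {
  "steps": [
    {"delta_rot": [0,0,-8.4],"linear": [0,0,0],"grip": 0.085},
    {"delta_rot": [0,0,-8.4],"linear": [0,0,0],"grip": 0.085},
    {"delta_rot": [0,0,0],"linear": [0,0,0],"grip": 0.085},
    {"delta_rot": [0,0,0],"linear": [0,0,0],"grip": 0.085}
  ]
}}

```text
t: 11.35
tool_pos: [0.4393, -0.0011, 0.0934]
tool_rot: [-0.831, -3.027, 0.0]
contact_force: [0.3, -0.5, 0.1]
opening: 0.0852
grip_force: 0.0
```

Run:
```python
from h import *
s2=ld('w2'); print('nip w2',onz(s2,[(242,8)],.010))
go(0.4434,0.0,0.1,60); snap('wrist','w7')
s=ld('w7'); W=cloud(s); z=W[...,2]
near=np.hypot(W[...,0]-.4434,W[...,1])
k=(near<.05)&(z>.039)&(z<.05); P=W[k]; print('top',k.sum(),P.min(0).round(4),P.max(0).round(4),P.mean(0).round(4))
k=(near>.030)&(near<.045)&(z>.006)&(z<.035); Q=W[k]; 
if len(Q): print('nip',len(Q),Q.mean(0).round(3),np.degrees(np.arctan2(Q[:,1],Q[:,0]-.4434)).round(0)[::max(1,len(Q)//15)])
im=s['im'][:,:,::-1]; v,u=np.nonzero((near<.05)&(z>.039)); print(u.min(),u.max(),v.min(),v.max())
cv2.imwrite('pics/w7.png',im)
```

```text
nip w2 [[0.41772655 0.01658577 0.01      ]]
t 11.35 shift mm [-2.9  3.1 -6.7] turn tool z -0.7 tilt [-0.0027  0.0005] q6 -1.21 F [ 0.3 -0.5  0.1] op 0.0852 gf 0.0
top 2773 [ 0.4194 -0.0236  0.039 ] [0.4725 0.0286 0.0465] [0.4443 0.0034 0.0432]
nip 17 [0.436 0.018 0.02 ] [152. 150. 148. 147. 155. 153. 152. 150. 148. 147. 145.  41.  41.  40.
  38.  38.  36.]
134 442 194 419
```

>>> {"name": "jog_arm", "arguments": {
  "steps": [
    {"delta_rot": [0,0,0],"linear": [-0.0035,0.005,0.03],"grip": 0.085},
    {"delta_rot": [0,0,0],"linear": [0,0,0.03],"grip": 0.085},
    {"delta_rot": [0,0,0],"linear": [0,0,0.03],"grip": 0.085},
    {"delta_rot": [0,0,0],"linear": [0,0,0.018],"grip": 0.085},
    {"delta_rot": [0,0,0],"linear": [0,0,0.007],"grip": 0.085},
    {"delta_rot": [0,0,0],"linear": [0,0,0],"grip": 0.085},
    {"delta_rot": [0,0,0],"linear": [0,0,0],"grip": 0.04},
    {"delta_rot": [0,0,0],"linear": [0,0,0],"grip": 0.04},
    {"delta_rot": [0,0,0],"linear": [0,0,0],"grip": 0.04},
    {"delta_rot": [0,0,0],"linear": [0,0,0],"grip": 0.04}
  ],
  "newtons": 60
}}

```text
t: 12.4
tool_pos: [0.4479, 0.0014, -0.0181]
tool_rot: [0.827, 3.027, 0.003]
contact_force: [0.7, 3.1, 6.7]
opening: 0.0527
grip_force: 63.9
```

Run:
```python
from h import *
ct,pt=np.load('trays.npy'); q=place(pt,[(.034,-.038,0),(.034,.038,0)]); print(q)
go(q[0,0],q[0,1],0.05,59)
```

```text
[[0.64016355 0.1455835  0.        ]
 [0.6392101  0.22157752 0.        ]]
t 12.4 shift mm [-92.4 222.1 -67.2] turn tool z 0.4 tilt [0.004  0.0006] q6 -1.2 F [0.7 3.1 6.7] op 0.0527 gf 63.9
```

>>> {"name": "jog_arm", "arguments": {
  "steps": [
    {"delta_rot": [0,0,0],"linear": [0,0,-0.015],"grip": 0.04},
    {"delta_rot": [0,0,0],"linear": [0,0,-0.03],"grip": 0.04},
    {"delta_rot": [0,0,0],"linear": [0,0,-0.035],"grip": 0.04},
    {"delta_rot": [0,0,0],"linear": [-0.0104,0.027,0],"grip": 0.04},
    {"delta_rot": [0,0,0],"linear": [-0.016,0.037,0],"grip": 0.04},
    {"delta_rot": [0,0,0],"linear": [-0.016,0.037,0],"grip": 0.04},
    {"delta_rot": [0,0,0],"linear": [-0.016,0.037,0],"grip": 0.04},
    {"delta_rot": [0,0,0],"linear": [-0.016,0.037,0],"grip": 0.04},
    {"delta_rot": [0,0,0],"linear": [-0.016,0.037,0],"grip": 0.04},
    {"delta_rot": [0,0,0],"linear": [0,0.01,0],"grip": 0.04}
  ]
}}

```text
t: 13.4
tool_pos: [0.638, 0.1482, 0.0577]
tool_rot: [-0.825, -3.03, 0.0]
contact_force: [0.2, -0.5, -7.3]
opening: 0.0525
grip_force: 66.8
```

>>> {"name": "jog_arm", "arguments": {
  "steps": [
    {"delta_rot": [0,0,0],"linear": [0,0,0],"grip": 0.04},
    {"delta_rot": [0,0,0],"linear": [0,0,0],"grip": 0.04}
  ]
}}

```text
t: 13.6
tool_pos: [0.6344, 0.1458, 0.0578]
tool_rot: [-0.826, -3.027, 0.004]
contact_force: [-0.6, -0.1, -8.7]
opening: 0.0526
grip_force: 66.7
```

Run:
```python
from h import *
go(.6402,.1456,-0.015,59)
```

```text
t 13.6 shift mm [-5.4  3.  72.7] turn tool z 0.5 tilt [-0.0044 -0.0013] q6 -0.93 F [-0.6 -0.1 -8.7] op 0.0526 gf 66.7
```

>>> {"name": "jog_arm", "arguments": {
  "steps": [
    {"delta_rot": [0,0,0],"linear": [-0.0035,0.0025,0.025],"grip": 0.04},
    {"delta_rot": [0,0,0],"linear": [-0.001,0,0.025],"grip": 0.04},
    {"delta_rot": [0,0,0],"linear": [0,0,0.014],"grip": 0.04},
    {"delta_rot": [0,0,0],"linear": [0,0,0.005],"grip": 0.04},
    {"delta_rot": [0,0,0],"linear": [0,0,0.002],"grip": 0.04},
    {"delta_rot": [0,0,0],"linear": [0,0,0],"grip": 0.04},
    {"delta_rot": [0,0,0],"linear": [0,0,0],"grip": 0.04}
  ]
}}

```text
t: 14.3
tool_pos: [0.6429, 0.1464, -0.0094]
tool_rot: [0.827, 3.028, 0.002]
contact_force: [0.1, 0.5, -7.5]
opening: 0.0527
grip_force: 66.6
```

>>> {"name": "jog_arm", "arguments": {
  "steps": [
    {"delta_rot": [0,0,0],"linear": [0,0,0.002],"grip": 0.04},
    {"delta_rot": [0,0,0],"linear": [0,0,0.002],"grip": 0.04},
    {"delta_rot": [0,0,0],"linear": [0,0,0.001],"grip": 0.04},
    {"delta_rot": [0,0,0],"linear": [0,0,0],"grip": 0.04}
  ]
}}

```text
t: 14.7
tool_pos: [0.6421, 0.1464, -0.015]
tool_rot: [0.827, 3.03, 0.0]
contact_force: [-2.7, -0.5, 0.2]
opening: 0.0529
grip_force: 67.3
```

>>> {"name": "jog_arm", "arguments": {
  "steps": [
    {"delta_rot": [0,0,0],"linear": [0,0,0],"grip": 0.075},
    {"delta_rot": [0,0,0],"linear": [0,0,0],"grip": 0.075},
    {"delta_rot": [0,0,0],"linear": [0,0,0],"grip": 0.075},
    {"delta_rot": [0,0,0],"linear": [0,0,0],"grip": 0.075},
    {"delta_rot": [0,0,0],"linear": [0,0,-0.03],"grip": 0.075},
    {"delta_rot": [0,0,0],"linear": [0,0,-0.04],"grip": 0.075},
    {"delta_rot": [0,0,0],"linear": [0,0,-0.04],"grip": 0.06},
    {"delta_rot": [0,0,0],"linear": [0,0,0],"grip": 0.06}
  ],
  "newtons": 30
}}

```text
t: 15.5
tool_pos: [0.6469, 0.147, 0.1026]
tool_rot: [0.824, 3.018, 0.008]
contact_force: [1.2, 0.3, 0.8]
opening: 0.0602
grip_force: 0.0
```

Run:
```python
from h import *
go(.45,-.23,0.1,59)
```

```text
t 15.5 shift mm [ -21.9 -424.8   -0.8] turn tool z 0.5 tilt [0.014  0.0016] q6 -0.93 F [1.2 0.3 0.8] op 0.0602 gf 0.0
```

>>> {"name": "jog_arm", "arguments": {
  "steps": [
    {"delta_rot": [0,0,0],"linear": [-0.004,-0.044,0],"grip": 0.06},
    {"delta_rot": [0,0,0],"linear": [-0.004,-0.044,0],"grip": 0.06},
    {"delta_rot": [0,0,0],"linear": [-0.004,-0.044,0],"grip": 0.06},
    {"delta_rot": [0,0,0],"linear": [-0.004,-0.044,0],"grip": 0.06},
    {"delta_rot": [0,0,0],"linear": [-0.004,-0.044,0],"grip": 0.06},
    {"delta_rot": [0,0,0],"linear": [-0.004,-0.044,0],"grip": 0.06},
    {"delta_rot": [0,0,0],"linear": [-0.004,-0.044,0],"grip": 0.06},
    {"delta_rot": [0,0,0],"linear": [-0.004,-0.044,0],"grip": 0.06},
    {"delta_rot": [0,0,0],"linear": [-0.004,-0.044,0],"grip": 0.06},
    {"delta_rot": [0,0,0],"linear": [-0.004,-0.044,0],"grip": 0.06}
  ]
}}

```text
t: 16.5
tool_pos: [0.4515, -0.2544, 0.0938]
tool_rot: [0.827, 3.03, -0.0]
contact_force: [0.4, -0.0, 0.2]
opening: 0.0599
grip_force: 0.0
```

>>> {"name": "jog_arm", "arguments": {
  "steps": [
    {"delta_rot": [0,0,0],"linear": [-0.002,-0.043,0],"grip": 0.06},
    {"delta_rot": [0,0,0],"linear": [0,0,0],"grip": 0.06},
    {"delta_rot": [0,0,0],"linear": [0,0,0],"grip": 0.06}
  ]
}}

```text
t: 16.8
tool_pos: [0.432, -0.2914, 0.0936]
tool_rot: [-0.831, -3.03, -0.001]
contact_force: [-0.5, 1.1, 0.4]
opening: 0.0599
grip_force: 0.0
```

Run:
```python
from h import *
snap('wrist','w8'); s=ld('w8'); W=cloud(s); z=W[...,2]
near=np.hypot(W[...,0]-.3955,W[...,1]+.2655)
k=(near<.035)&(z>.045)&(z<.056); P=W[k]; print('top',k.sum(),P.min(0).round(4),P.max(0).round(4),P.mean(0).round(4),'t',np.median(P,0))
k=(near<.035)&(z>.006)&(z<.056); P=W[k]; print('all',k.sum(),P.min(0).round(4),P.max(0).round(4))
dark=(s['im'].max(2)<60)&(near<.04)&(z<.06)
v,u=np.nonzero((near<.035)&(z>.045)&(z<.056)); print(u.mean(),v.mean(),u.min(),u.max(),v.min(),v.max(), onz(s,[((u.min()+u.max())/2,(v.min()+v.max())/2)],.05))
go(.3955,-.2655,-0.012,59)
```

```text
top 641 [ 0.3851 -0.2793  0.0451] [ 0.406  -0.2583  0.0516] [ 0.3954 -0.2686  0.0497] t [ 0.39536212 -0.26856384  0.04977766]
all 905 [ 0.3829 -0.2813  0.0061] [ 0.406  -0.2563  0.0516]
285.04680187207487 169.85335413416536 271 299 156 184 [[ 0.39536551 -0.26865528  0.05      ]]
t 16.85 shift mm [ 44.5   2.8 105.6] turn tool z 0.4 tilt [-0.      0.0007] q6 -1.77 F [ 0.2  0.5 -1. ] op 0.0598 gf 0.0
```

>>> {"name": "jog_arm", "arguments": {
  "steps": [
    {"delta_rot": [0,0,0],"linear": [0.043,0,0],"grip": 0.06},
    {"delta_rot": [0,0,0],"linear": [0,0,0],"grip": 0.06},
    {"delta_rot": [0,0,0],"linear": [0,0,0.03],"grip": 0.06},
    {"delta_rot": [0,0,0],"linear": [0,0,0.03],"grip": 0.06},
    {"delta_rot": [0,0,0],"linear": [0,0,0.03],"grip": 0.06},
    {"delta_rot": [0,0,0],"linear": [0,0,0.015],"grip": 0.06},
    {"delta_rot": [0,0,0],"linear": [0,0,0.006],"grip": 0.06},
    {"delta_rot": [0,0,0],"linear": [0,0,0],"grip": 0.06},
    {"delta_rot": [0,0,0],"linear": [0,0,0],"grip": 0.06}
  ],
  "newtons": 25
}}

```text
t: 17.75
tool_pos: [0.3966, -0.2694, -0.016]
tool_rot: [0.825, 3.029, -0.001]
contact_force: [-0.1, 0.6, 0.0]
opening: 0.0602
grip_force: 0.0
```

Run:
```python
from h import *
go(.3954,-.2687,-0.018,59)
```

```text
t 17.75 shift mm [1.4 0.  2. ] turn tool z 0.5 tilt [ 0.0015 -0.0013] q6 -1.79 F [-0.1  0.6  0. ] op 0.0602 gf 0.0
```

>>> {"name": "jog_arm", "arguments": {
  "steps": [
    {"delta_rot": [0,0,0],"linear": [0.001,0,0.002],"grip": 0.015},
    {"delta_rot": [0,0,0],"linear": [0,0,0],"grip": 0.015},
    {"delta_rot": [0,0,0],"linear": [0,0,0],"grip": 0.015},
    {"delta_rot": [0,0,0],"linear": [0,0,0],"grip": 0.015},
    {"delta_rot": [0,0,0],"linear": [0,0,0],"grip": 0.015},
    {"delta_rot": [0,0,0],"linear": [0,0,0],"grip": 0.015},
    {"delta_rot": [0,0,0],"linear": [0,0,-0.02],"grip": 0.015},
    {"delta_rot": [0,0,0],"linear": [0,0,-0.04],"grip": 0.015},
    {"delta_rot": [0,0,0],"linear": [0,0,-0.04],"grip": 0.015},
    {"delta_rot": [0,0,0],"linear": [0,0,0],"grip": 0.015}
  ],
  "newtons": 25
}}

```text
t: 18.75
tool_pos: [0.3978, -0.2717, 0.0871]
tool_rot: [0.825, 3.021, -0.009]
contact_force: [-0.5, -0.8, 1.1]
opening: 0.0244
grip_force: 24.6
```

Run:
```python
from h import *
go(.6392,.2216,0.08,59)
```

```text
t 18.75 shift mm [ 42.9 547.6   5.2] turn tool z 0.5 tilt [ 0.0084 -0.008 ] q6 -1.79 F [-0.5 -0.8  1.1] op 0.0244 gf 24.6
```

>>> {"name": "jog_arm", "arguments": {
  "steps": [
    {"delta_rot": [0,0,0],"linear": [0.002,0.026,0],"grip": 0.015},
    {"delta_rot": [0,0,0],"linear": [0.0034,0.045,0],"grip": 0.015},
    {"delta_rot": [0,0,0],"linear": [0.0034,0.045,0],"grip": 0.015},
    {"delta_rot": [0,0,0],"linear": [0.0034,0.045,0],"grip": 0.015},
    {"delta_rot": [0,0,0],"linear": [0.0034,0.045,0],"grip": 0.015},
    {"delta_rot": [0,0,0],"linear": [0.0034,0.045,0],"grip": 0.015},
    {"delta_rot": [0,0,0],"linear": [0.0034,0.045,0],"grip": 0.015},
    {"delta_rot": [0,0,0],"linear": [0.0034,0.045,0],"grip": 0.015},
    {"delta_rot": [0,0,0],"linear": [0.0034,0.045,0],"grip": 0.015},
    {"delta_rot": [0,0,0],"linear": [0.0034,0.045,0],"grip": 0.015}
  ]
}}

```text
t: 19.75
tool_pos: [0.5852, 0.1208, 0.0793]
tool_rot: [-0.827, -3.029, 0.001]
contact_force: [0.5, -1.3, -0.0]
opening: 0.0243
grip_force: 24.7
```

>>> {"name": "jog_arm", "arguments": {
  "steps": [
    {"delta_rot": [0,0,0],"linear": [0.0034,0.045,0],"grip": 0.015},
    {"delta_rot": [0,0,0],"linear": [0.0034,0.045,0],"grip": 0.015},
    {"delta_rot": [0,0,0],"linear": [0.002,0.02,0],"grip": 0.015},
    {"delta_rot": [0,0,0],"linear": [0,0,0],"grip": 0.015},
    {"delta_rot": [0,0,0],"linear": [0,0,0],"grip": 0.015}
  ]
}}

```text
t: 20.25
tool_pos: [0.6329, 0.218, 0.0793]
tool_rot: [-0.826, -3.029, 0.003]
contact_force: [-0.5, -1.0, -0.3]
opening: 0.0242
grip_force: 24.8
```

Run:
```python
from h import *
go(.6392,.2216,-0.0145,59)
```

```text
t 20.25 shift mm [-3.7  6.5 93.8] turn tool z 0.5 tilt [-0.0024 -0.0011] q6 -0.82 F [-0.5 -1.  -0.3] op 0.0242 gf 24.8
```

>>> {"name": "jog_arm", "arguments": {
  "steps": [
    {"delta_rot": [0,0,0],"linear": [-0.003,0.005,0.03],"grip": 0.015},
    {"delta_rot": [0,0,0],"linear": [0,0,0.03],"grip": 0.015},
    {"delta_rot": [0,0,0],"linear": [0,0,0.02],"grip": 0.015},
    {"delta_rot": [0,0,0],"linear": [0,0,0.008],"grip": 0.015},
    {"delta_rot": [0,0,0],"linear": [0,0,0.002],"grip": 0.015},
    {"delta_rot": [0,0,0],"linear": [0,0,0],"grip": 0.015},
    {"delta_rot": [0,0,0],"linear": [0,0,0],"grip": 0.015}
  ]
}}

```text
t: 20.95
tool_pos: [0.6402, 0.221, -0.0073]
tool_rot: [0.827, 3.028, 0.002]
contact_force: [-0.5, -0.5, -0.4]
opening: 0.0246
grip_force: 24.8
```

>>> {"name": "jog_arm", "arguments": {
  "steps": [
    {"delta_rot": [0,0,0],"linear": [0,0,0.003],"grip": 0.015},
    {"delta_rot": [0,0,0],"linear": [0,0,0.002],"grip": 0.015},
    {"delta_rot": [0,0,0],"linear": [0,0,0.001],"grip": 0.015},
    {"delta_rot": [0,0,0],"linear": [0,0,0],"grip": 0.015},
    {"delta_rot": [0,0,0],"linear": [0,0,0],"grip": 0.015}
  ]
}}

```text
t: 21.45
tool_pos: [0.6389, 0.2212, -0.0151]
tool_rot: [-0.827, -3.031, 0.0]
contact_force: [0.4, -0.4, 0.8]
opening: 0.024
grip_force: 24.8
```

>>> {"name": "jog_arm", "arguments": {
  "steps": [
    {"delta_rot": [0,0,0],"linear": [0,0,0],"grip": 0.05},
    {"delta_rot": [0,0,0],"linear": [0,0,0],"grip": 0.05},
    {"delta_rot": [0,0,0],"linear": [0,0,0],"grip": 0.05},
    {"delta_rot": [0,0,0],"linear": [0,0,0],"grip": 0.05},
    {"delta_rot": [0,0,0],"linear": [0,0,-0.03],"grip": 0.05},
    {"delta_rot": [0,0,0],"linear": [0,0,-0.045],"grip": 0.05},
    {"delta_rot": [0,0,0],"linear": [0,0,-0.045],"grip": 0.05},
    {"delta_rot": [0,0,0],"linear": [0,0,0],"grip": 0.05}
  ],
  "newtons": 40
}}

```text
t: 22.25
tool_pos: [0.6443, 0.2224, 0.1146]
tool_rot: [0.824, 3.018, 0.011]
contact_force: [1.3, 0.4, 0.9]
opening: 0.0501
grip_force: 0.0
```

Run:
```python
from h import *
go(.46,.25,0.11,60)
s=snap('scene','sc1'); s=ld('sc1'); W=cloud(s); z=W[...,2]
ct,pt=np.load('trays.npy'); c,n=np.cos(pt[2]),np.sin(pt[2]); d=W[...,:2]-pt[:2]
tx=(d[...,0]*c+d[...,1]*n)*1e3; ty=(-d[...,0]*n+d[...,1]*c)*1e3
for nm,cx,cy,h in (('sleeve',34,-38,.047),('vial',34,38,.053)):
    k=(np.hypot(tx-cx,ty-cy)<36)&(abs(z-h)<.006)
    print(nm,k.sum(),tx[k].mean().round(1),ty[k].mean().round(1),z[k].mean().round(4) if k.any() else '')
cv2.imwrite('pics/sc1c.png',cv2.resize(s['im'][120:340,210:390,::-1],None,fx=2.7,fy=2.7,interpolation=cv2.INTER_CUBIC))
```

```text
t 22.25 shift mm [172.8 -69.9   1.9] turn tool z -0.5 tilt [0.0149 0.0034] q6 -0.81 F [1.3 0.4 0.9] op 0.0501 gf 0.0
sleeve 0 nan nan 
vial 66 32.9 38.5 0.052<stdin>:8: RuntimeWarning: Mean of empty slice.
  ret = ret.dtype.type(ret / rcount)
```

Run:
```python
from h import *
s=ld('w5')
fit(s,[(-36,9,6),(-36,-9,6),(36,9,6),(36,-37,6),(16,-37,6)],np.array([(90,68),(66,70),(113,163),(57,167),(53,145)],float),[.403,.258,-1.4])
s=ld('w5'); print(onz(s,[(152,270)],.02))
```

```text
pose [0.4052 0.2571] yaw -86.8 res px [0.2 0.8 2.4 0.8 3. ]
[[0.44083794 0.13199875 0.02      ]]
```

>>> {"name": "jog_arm", "arguments": {
  "steps": [
    {"delta_rot": [0,0,0],"linear": [0.035,-0.018,0],"grip": 0.05},
    {"delta_rot": [0,0,0],"linear": [0.035,-0.018,0],"grip": 0.05},
    {"delta_rot": [0,0,0],"linear": [0.035,-0.018,0],"grip": 0.05},
    {"delta_rot": [0,0,0],"linear": [0.035,-0.018,0],"grip": 0.05},
    {"delta_rot": [0,0,0],"linear": [0.035,-0.018,0],"grip": 0.05},
    {"delta_rot": [0,0,0],"linear": [0,0,0],"grip": 0.05},
    {"delta_rot": [0,0,0],"linear": [0,0,0],"grip": 0.05}
  ]
}}

```text
t: 23.0
tool_pos: [0.4415, 0.2324, 0.1038]
tool_rot: [-0.826, -3.03, 0.001]
contact_force: [-0.4, 0.3, 0.0]
opening: 0.05
grip_force: 0.0
```

```bash
cat >> h.py <<'E'
def webpose(W,xy,r=.045,lo=.025,hi=.034):
    k=(np.hypot(W[...,0]-xy[0],W[...,1]-xy[1])<r)&(W[...,2]>lo)&(W[...,2]<hi); P=W[k][:,:2].astype(np.float32)
    (c,sz,a)=cv2.minAreaRect(P); c0=P.mean(0); w,v=np.linalg.eigh(np.cov((P-c0).T)); e=v[:,1]
    print('web',len(P),'c',np.round(c,4),np.round(c0,4),'size',np.round(sz,4),'yaw',np.degrees(np.arctan2(e[1],e[0])).round(1)%180,'z',W[k][:,2].mean().round(4))
E
python3 - <<'E'
from h import *
go(.4045,.258,0.11,60); snap('wrist','w9'); s=ld('w9'); W=cloud(s); z=W[...,2]
webpose(W,(.4045,.258))
near=np.hypot(W[...,0]-.4045,W[...,1]-.258)<.06
k=near&(z>.003)&(z<.034)&(s['im'].max(2)<110); P=W[k][:,:2].astype(np.float32); print(k.sum()); r=cv2.minAreaRect(P); print(r, cv2.boxPoints(r).round(4).tolist())
# cell A
webpose(W,(.44,.128),.05,.014,.022)
E
```

```text
t 23.0 shift mm [44.9  3.3 -6.2] turn tool z -0.5 tilt [-0.001  -0.0005] q6 -0.7 F [-0.4  0.3  0. ] op 0.05 gf 0.0
web 494 c [0.4035 0.258 ] [0.4032 0.2585] size [0.0081 0.0417] yaw 95.7 z 0.0295
2222
((0.39011088013648987, 0.2566261887550354), (0.045393187552690506, 0.07175447791814804), 4.757765769958496) [[0.3644999861717224, 0.2904999852180481], [0.37049999833106995, 0.21899999678134918], [0.4156999886035919, 0.22280000150203705], [0.4097999930381775, 0.29429998993873596]]
web 1763 c [0.4394 0.1279] [0.4375 0.1302] size [0.0384 0.0617] yaw 128.7 z 0.0175
```

>>> {"name": "jog_arm", "arguments": {
  "steps": [
    {"delta_rot": [0,0,0],"linear": [0.0455,0.003,0],"grip": 0.05},
    {"delta_rot": [0,0,7.8],"linear": [0,0,0.01],"grip": 0.05},
    {"delta_rot": [0,0,7.8],"linear": [0,0,0.01],"grip": 0.05},
    {"delta_rot": [0,0,7.8],"linear": [0,0,0.01],"grip": 0.05},
    {"delta_rot": [0,0,7.8],"linear": [0,0,0.01],"grip": 0.05},
    {"delta_rot": [0,0,7.8],"linear": [0,0,0.01],"grip": 0.05},
    {"delta_rot": [0,0,7.8],"linear": [0,0,0.01],"grip": 0.05},
    {"delta_rot": [0,0,7.7],"linear": [0,0,0],"grip": 0.05},
    {"delta_rot": [0,0,0],"linear": [0,0,0],"grip": 0.05},
    {"delta_rot": [0,0,0],"linear": [0,0,0],"grip": 0.05}
  ]
}}

```text
t: 24.05
tool_pos: [0.4059, 0.2583, 0.0451]
tool_rot: [2.121, 2.318, 0.0]
contact_force: [-0.2, -0.9, -0.0]
opening: 0.05
grip_force: 0.0
```

Run:
```python
from h import *
go(.4035,.258,-0.018,5)
```

```text
t 24.05 shift mm [-0.1 -2.5 63.1] turn tool z 0.1 tilt [0.0003 0.0001] q6 0.32 F [-0.2 -0.9 -0. ] op 0.05 gf 0.0
```

>>> {"name": "jog_arm", "arguments": {
  "steps": [
    {"delta_rot": [0,0,0],"linear": [0,-0.0025,0.025],"grip": 0.05},
    {"delta_rot": [0,0,0],"linear": [0,0,0.025],"grip": 0.05},
    {"delta_rot": [0,0,0],"linear": [0,0,0.012],"grip": 0.05},
    {"delta_rot": [0,0,0],"linear": [0,0,0],"grip": 0.05},
    {"delta_rot": [0,0,0],"linear": [0,0,0],"grip": 0.0},
    {"delta_rot": [0,0,0],"linear": [0,0,0],"grip": 0.0},
    {"delta_rot": [0,0,0],"linear": [0,0,0],"grip": 0.0},
    {"delta_rot": [0,0,0],"linear": [0,0,0],"grip": 0.0},
    {"delta_rot": [0,0,0],"linear": [0,0,0],"grip": 0.0},
    {"delta_rot": [0,0,0],"linear": [0,0,0],"grip": 0.0}
  ],
  "newtons": 40
}}

```text
t: 25.05
tool_pos: [0.4037, 0.2586, -0.0156]
tool_rot: [2.122, 2.315, 0.004]
contact_force: [0.7, 0.4, 6.2]
opening: 0.007
grip_force: 40.6
```

Run:
```python
from h import *
go(.6441,-.1398,0.08,0.9)
```

```text
t 25.05 shift mm [-417.6  205.3  -95.4] turn tool z 4.1 tilt [0.0027 0.0011] q6 0.33 F [0.7 0.4 6.2] op 0.007 gf 40.6
```

>>> {"name": "jog_arm", "arguments": {
  "steps": [
    {"delta_rot": [0,0,0],"linear": [0,0,-0.02],"grip": 0.0},
    {"delta_rot": [0,0,0],"linear": [0,0,-0.04],"grip": 0.0},
    {"delta_rot": [0,0,0],"linear": [0,0,-0.04],"grip": 0.0},
    {"delta_rot": [0,0,0],"linear": [-0.025,0.0125,0],"grip": 0.0},
    {"delta_rot": [0,0,0],"linear": [-0.0415,0.0205,0],"grip": 0.0},
    {"delta_rot": [0,0,0],"linear": [-0.0415,0.0205,0],"grip": 0.0},
    {"delta_rot": [0,0,0],"linear": [-0.0415,0.0205,0],"grip": 0.0},
    {"delta_rot": [0,0,0],"linear": [-0.0415,0.0205,0],"grip": 0.0},
    {"delta_rot": [0,0,0],"linear": [-0.0415,0.0205,0],"grip": 0.0},
    {"delta_rot": [0,0,0],"linear": [-0.0415,0.0205,0],"grip": 0.0}
  ]
}}

```text
t: 26.05
tool_pos: [0.561, -0.0049, 0.0822]
tool_rot: [-2.123, -2.314, 0.001]
contact_force: [0.9, 0.9, -0.6]
opening: 0.0069
grip_force: 39.6
```

>>> {"name": "jog_arm", "arguments": {
  "steps": [
    {"delta_rot": [0,0,0],"linear": [-0.0415,0.0205,0],"grip": 0.0},
    {"delta_rot": [0,0,0],"linear": [-0.0415,0.0205,0],"grip": 0.0},
    {"delta_rot": [0,0,0],"linear": [-0.0415,0.0205,0],"grip": 0.0},
    {"delta_rot": [0,0,4.1],"linear": [-0.018,0.008,0],"grip": 0.0},
    {"delta_rot": [0,0,0],"linear": [0,0,0],"grip": 0.0},
    {"delta_rot": [0,0,0],"linear": [0,0,0],"grip": 0.0}
  ]
}}

```text
t: 26.65
tool_pos: [0.6417, -0.1389, 0.0818]
tool_rot: [-2.203, -2.237, 0.001]
contact_force: [0.3, 0.6, -1.2]
opening: 0.0069
grip_force: 39.6
```

Run:
```python
from h import *
go(.6441,-.1398,-0.0126,0.9)
```

```text
t 26.65 shift mm [-1.   2.6 94.4] turn tool z -0.0 tilt [-0.0021  0.0012] q6 -0.34 F [ 0.3  0.6 -1.2] op 0.0069 gf 39.6
```

>>> {"name": "jog_arm", "arguments": {
  "steps": [
    {"delta_rot": [0,0,0],"linear": [-0.001,0.002,0.03],"grip": 0.0},
    {"delta_rot": [0,0,0],"linear": [0,0,0.03],"grip": 0.0},
    {"delta_rot": [0,0,0],"linear": [0,0,0.022],"grip": 0.0},
    {"delta_rot": [0,0,0],"linear": [0,0,0.007],"grip": 0.0},
    {"delta_rot": [0,0,0],"linear": [0,0,0.002],"grip": 0.0},
    {"delta_rot": [0,0,0],"linear": [0,0,0],"grip": 0.0},
    {"delta_rot": [0,0,0],"linear": [0,0,0],"grip": 0.0}
  ]
}}

```text
t: 27.35
tool_pos: [0.6458, -0.1403, -0.0061]
tool_rot: [2.202, 2.237, 0.002]
contact_force: [0.5, -0.7, -1.2]
opening: 0.007
grip_force: 39.6
```

>>> {"name": "jog_arm", "arguments": {
  "steps": [
    {"delta_rot": [0,0,0],"linear": [0,0,0.002],"grip": 0.0},
    {"delta_rot": [0,0,0],"linear": [0,0,0.002],"grip": 0.0},
    {"delta_rot": [0,0,0],"linear": [0,0,0.001],"grip": 0.0},
    {"delta_rot": [0,0,0],"linear": [0,0,0],"grip": 0.0},
    {"delta_rot": [0,0,0],"linear": [0,0,0],"grip": 0.0}
  ]
}}

```text
t: 27.85
tool_pos: [0.6449, -0.1403, -0.0126]
tool_rot: [2.205, 2.238, 0.0]
contact_force: [-1.1, 0.1, 2.5]
opening: 0.007
grip_force: 40.1
```

>>> {"name": "jog_arm", "arguments": {
  "steps": [
    {"delta_rot": [0,0,0],"linear": [0,0,0],"grip": 0.03},
    {"delta_rot": [0,0,0],"linear": [0,0,0],"grip": 0.03},
    {"delta_rot": [0,0,0],"linear": [0,0,0],"grip": 0.03},
    {"delta_rot": [0,0,0],"linear": [0,0,0],"grip": 0.03},
    {"delta_rot": [0,0,0],"linear": [0,0,-0.03],"grip": 0.03},
    {"delta_rot": [0,0,0],"linear": [0,0,-0.045],"grip": 0.03},
    {"delta_rot": [0,0,0],"linear": [0,0,-0.045],"grip": 0.07},
    {"delta_rot": [0,0,0],"linear": [0,0,0],"grip": 0.07}
  ]
}}

```text
t: 28.65
tool_pos: [0.6498, -0.1419, 0.1164]
tool_rot: [2.195, 2.228, 0.01]
contact_force: [1.0, -0.6, 0.3]
opening: 0.0581
grip_force: 0.0
```

Run:
```python
from h import *
go(.47,.089,0.10,38.7)
snap('wrist','w10'); s=ld('w10'); W=cloud(s); webpose(W,(.6441,-.1398),.045,.029,.037)
ct,pt=np.load('trays.npy'); c,n=np.cos(ct[2]),np.sin(ct[2]); d=W[...,:2]-ct[:2]; z=W[...,2]*1e3
tx=(d[...,0]*c+d[...,1]*n)*1e3; ty=(-d[...,0]*n+d[...,1]*c)*1e3
k=(s['im'].max(2)<75)&(abs(tx-36)<38)&(abs(ty)<58)&(z>6)&(z<12.5); print('bar',k.sum(),np.percentile(tx[k],[2,98]),np.percentile(ty[k],[2,98]),np.median(z[k]),np.percentile(z[k],[5,95]))
```

```text
t 28.65 shift mm [ 233.6 -176.5   12.7] turn tool z -37.8 tilt [ 0.0143 -0.0048] q6 -0.34 F [ 1.  -0.6  0.3] op 0.0581 gf 0.0
web 390 c [ 0.6452 -0.1405] [ 0.6452 -0.14  ] size [0.0075 0.0412] yaw 90.7 z 0.0326
bar 1009 [19.1511907  57.88303605] [-34.20622192  33.09978825] 8.947318182211172 [ 7.77691386 10.16629902]
```

>>> {"name": "jog_arm", "arguments": {
  "steps": [
    {"delta_rot": [0,0,0],"linear": [0.0334,-0.0252,0],"grip": 0.07},
    {"delta_rot": [0,0,0],"linear": [0.0334,-0.0252,0],"grip": 0.07},
    {"delta_rot": [0,0,0],"linear": [0.0334,-0.0252,0],"grip": 0.07},
    {"delta_rot": [0,0,0],"linear": [0.0334,-0.0252,0],"grip": 0.07},
    {"delta_rot": [0,0,0],"linear": [0.0334,-0.0252,0],"grip": 0.07},
    {"delta_rot": [0,0,0],"linear": [0.0334,-0.0252,0],"grip": 0.07},
    {"delta_rot": [0,0,0],"linear": [0.0334,-0.0252,0],"grip": 0.07},
    {"delta_rot": [0,0,-7.6],"linear": [0,0,0],"grip": 0.07},
    {"delta_rot": [0,0,-7.6],"linear": [0,0,0],"grip": 0.07},
    {"delta_rot": [0,0,-7.6],"linear": [0,0,0],"grip": 0.07}
  ]
}}

```text
t: 29.7
tool_pos: [0.4633, 0.0914, 0.1053]
tool_rot: [-1.709, -2.634, 0.002]
contact_force: [0.1, 0.4, -0.2]
opening: 0.0702
grip_force: 0.0
```

>>> {"name": "jog_arm", "arguments": {
  "steps": [
    {"delta_rot": [0,0,-7.6],"linear": [0,0,0],"grip": 0.07},
    {"delta_rot": [0,0,-7.4],"linear": [0,0,0],"grip": 0.07},
    {"delta_rot": [0,0,0],"linear": [0,0,0],"grip": 0.07},
    {"delta_rot": [0,0,0],"linear": [0,0,0],"grip": 0.07}
  ]
}}

```text
t: 30.1
tool_pos: [0.464, 0.0909, 0.1058]
tool_rot: [-1.364, -2.828, 0.001]
contact_force: [0.6, 0.0, 0.2]
opening: 0.07
grip_force: 0.0
```

Run:
```python
from h import *
snap('wrist','w11'); s=ld('w11'); W=cloud(s); z=W[...,2]
k=(np.hypot(W[...,0]-.4394,W[...,1]-.1279)<.05)&(z>.012)&(z<.034); P=W[k][:,:2].astype(np.float32)
r=cv2.minAreaRect(P); b=cv2.boxPoints(r); print(k.sum(),r,b.round(4).tolist())
for i in range(4):
    e=b[(i+1)%4]-b[i]; print(np.linalg.norm(e).round(4),np.degrees(np.arctan2(e[1],e[0]))%180)
w,v=np.linalg.eigh(np.cov((P-P.mean(0)).T)); print('pca',np.degrees(np.arctan2(v[1,1],v[0,1]))%180,P.mean(0))
go(.4394,.1279,-.02,38.7)
q=proj(s,[[.4394,.1279,.02]])[0]; x,y=q.astype(int); print(q)
im=s['im'][max(0,y-110):y+170,max(0,x-160):x+170,::-1]; cv2.imwrite('pics/w11c.png',cv2.resize(im,None,fx=2,fy=2,interpolation=cv2.INTER_CUBIC))
```

```text
2808 ((0.4391212463378906, 0.128155916929245), (0.03733428940176964, 0.06005557253956795), 39.38803482055664) [[0.40560001134872437, 0.13950000703334808], [0.44369998574256897, 0.09309999644756317], [0.4726000130176544, 0.11680000275373459], [0.4345000088214874, 0.1632000058889389]]
0.0601 129.38805
0.0373 39.38801
0.0601 129.38803
0.0373 39.388
pca 129.84511054235878 [0.4382988  0.12929733]
t 30.15 shift mm [ 44.2   3.8 126.1] turn tool z -0.2 tilt [-0.0015 -0.0001] q6 -0.64 F [-0.1  0.3 -0.6] op 0.0702 gf 0.0
[288.1669657  159.17220723]
```

View pics/w11c.png

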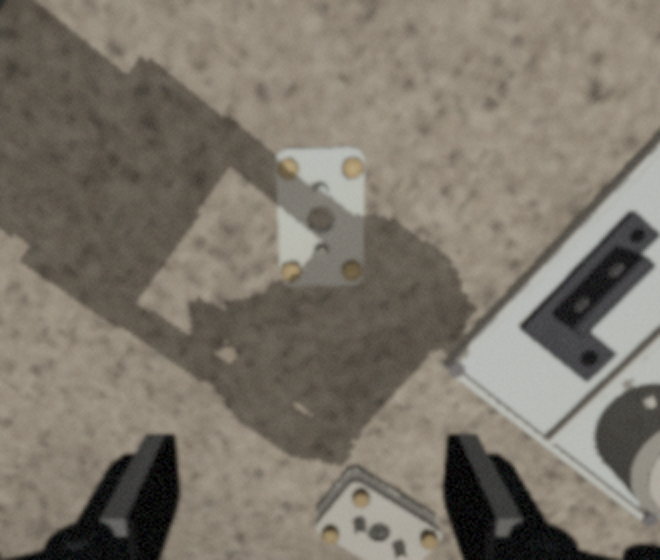

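>>> {"name": "jog_arm", "arguments": {
  "steps": [
    {"delta_rot": [0,0,-0.8],"linear": [0.044,0.004,0],"grip": 0.07},
    {"delta_rot": [0,0,0],"linear": [0,0,0.03],"grip": 0.07},
    {"delta_rot": [0,0,0],"linear": [0,0,0.04],"grip": 0.07},
    {"delta_rot": [0,0,0],"linear": [0,0,0.03],"grip": 0.07},
    {"delta_rot": [0,0,0],"linear": [0,0,0.02],"grip": 0.06},
    {"delta_rot": [0,0,0],"linear": [0,0,0.006],"grip": 0.06},
    {"delta_rot": [0,0,0],"linear": [0,0,0],"grip": 0.06},
    {"delta_rot": [0,0,0],"linear": [0,0,0],"grip": 0.06}
  ],
  "newtons": 50
}}

```text
t: 30.95
tool_pos: [0.4414, 0.1279, -0.0179]
tool_rot: [1.341, 2.839, 0.002]
contact_force: [0.9, 0.5, 0.9]
opening: 0.0603
grip_force: 0.0
```

Run:
```python
from h import *
go(.4391,.1282,-.026,39.4); snap('wrist','w12'); s=ld('w12'); W=cloud(s); T=np.array(ctrl.camera_info('wrist')['T_tool_cam'])
P=(W@s['R'].T+s['t'])@T[:3,:3].T+T[:3,3]
k=(abs(abs(P[...,1])-.033)<.004)&(P[...,0]>.004)&(P[...,0]<.0125); zz=np.sort(W[k][:,2]*1e3); print(np.percentile(zz,[1,5,10,20,30,50]).round(1))
h,e=np.histogram(zz,bins=np.arange(-2,40,2)); print(h)
```

```text
t 30.95 shift mm [ 1.7 -1.6  8.1] turn tool z 0.0 tilt [0.002  0.0002] q6 -0.57 F [0.9 0.5 0.9] op 0.0603 gf 0.0
[-0.9 -0.1  1.2 26.8 35.  48. ]
[207 164   0   0   0   0   0   0   5  36  63  71  72  84  82  83  95  90
  98  97]
```

>>> {"name": "jog_arm", "arguments": {
  "steps": [
    {"delta_rot": [0,0,0],"linear": [0.0015,-0.0015,0.004],"grip": 0.06},
    {"delta_rot": [0,0,0],"linear": [0,0,0.003],"grip": 0.06},
    {"delta_rot": [0,0,0],"linear": [0,0,0],"grip": 0.06},
    {"delta_rot": [0,0,0],"linear": [0,0,0],"grip": 0.025},
    {"delta_rot": [0,0,0],"linear": [0,0,0],"grip": 0.025},
    {"delta_rot": [0,0,0],"linear": [0,0,0],"grip": 0.025},
    {"delta_rot": [0,0,0],"linear": [0,0,0],"grip": 0.025},
    {"delta_rot": [0,0,0],"linear": [0,0,0],"grip": 0.025}
  ],
  "newtons": 50
}}

```text
t: 31.8
tool_pos: [0.4387, 0.1281, -0.0256]
tool_rot: [1.341, 2.84, 0.001]
contact_force: [0.3, 1.2, 2.4]
opening: 0.0369
grip_force: 51.3
```

Run:
```python
from h import *
ct,pt=np.load('trays.npy'); q=place(ct,[(-.036,0,0)])[0]; print(q)
go(q[0],q[1],0.07,39.4)
```

```text
[ 0.55812874 -0.14117956  0.        ]
t 31.8 shift mm [-283.8  -78.8  -95.6] turn tool z 0.1 tilt [0.0009 0.0001] q6 -0.57 F [0.3 1.2 2.4] op 0.0369 gf 51.3
```

>>> {"name": "jog_arm", "arguments": {
  "steps": [
    {"delta_rot": [0,0,0],"linear": [0,0,-0.02],"grip": 0.025},
    {"delta_rot": [0,0,0],"linear": [0,0,-0.035],"grip": 0.025},
    {"delta_rot": [0,0,0],"linear": [0,0,-0.04],"grip": 0.025},
    {"delta_rot": [0,0,0],"linear": [-0.026,-0.008,0],"grip": 0.025},
    {"delta_rot": [0,0,0],"linear": [-0.043,-0.012,0],"grip": 0.025},
    {"delta_rot": [0,0,0],"linear": [-0.043,-0.012,0],"grip": 0.025},
    {"delta_rot": [0,0,0],"linear": [-0.043,-0.012,0],"grip": 0.025},
    {"delta_rot": [0,0,0],"linear": [-0.043,-0.012,0],"grip": 0.025},
    {"delta_rot": [0,0,0],"linear": [-0.043,-0.012,0],"grip": 0.025},
    {"delta_rot": [0,0,0],"linear": [-0.043,-0.012,0],"grip": 0.025}
  ]
}}

```text
t: 32.8
tool_pos: [0.5565, -0.1436, 0.0677]
tool_rot: [-1.341, -2.839, -0.0]
contact_force: [0.7, 0.5, -0.1]
opening: 0.0368
grip_force: 50.9
```

>>> {"name": "jog_arm", "arguments": {
  "steps": [
    {"delta_rot": [0,0,-7.3],"linear": [0,0,0],"grip": 0.025},
    {"delta_rot": [0,0,-7.3],"linear": [0,0,0],"grip": 0.025},
    {"delta_rot": [0,0,-7.3],"linear": [0,0,0],"grip": 0.025},
    {"delta_rot": [0,0,-7.3],"linear": [0,0,0],"grip": 0.025},
    {"delta_rot": [0,0,-7.3],"linear": [0,0,0],"grip": 0.025},
    {"delta_rot": [0,0,-7.3],"linear": [0,0,0],"grip": 0.025},
    {"delta_rot": [0,0,-7.7],"linear": [0,0,0],"grip": 0.025},
    {"delta_rot": [0,0,0],"linear": [0,0,0],"grip": 0.025},
    {"delta_rot": [0,0,0],"linear": [0,0,0],"grip": 0.025}
  ]
}}

```text
t: 33.7
tool_pos: [0.5563, -0.1419, 0.0681]
tool_rot: [0.022, -3.14, -0.001]
contact_force: [0.2, -0.1, -0.8]
opening: 0.0366
grip_force: 50.8
```

Run:
```python
from h import *
ct,pt=np.load('trays.npy'); go(.5581,-.1412,-0.0226,90.9)
snap('wrist','w13')
for tag in('w10','w13'):
    s=ld(tag); W=cloud(s); c,n=np.cos(ct[2]),np.sin(ct[2]); d=W[...,:2]-ct[:2]; z=W[...,2]*1e3
    tx=(d[...,0]*c+d[...,1]*n)*1e3; ty=(-d[...,0]*n+d[...,1]*c)*1e3
    bright=s['im'].min(2)>60
    for nm,lo,hi,a in(('near',-80,-64,tx),('mid',-7,7,tx),('ynear-',-66,-48,ty),('y+',48,66,ty)):
        o=ty if a is tx else tx
        k=(a>lo)&(a<hi)&(abs(o)<50)&(z>8.3)&(z<12)
        if k.sum()>20: print(tag,nm,k.sum(),np.percentile(a[k],[5,50,95]).round(1))
    k=(np.hypot(W[...,0]-.5581,W[...,1]+.1412)<.05)&(z>60)&(z<125)
    if tag=='w13': print('held',k.sum(),np.percentile(z[k],[1,50]))
im=s['im'][:,:,::-1].copy(); draw(im,s,ct,rect(-74,74,-58,58,10)+rect(2,70,-54,54,3)+rect(-70,-2,-54,54,3)); cv2.imwrite('pics/w13o.png',im)
```

```text
t 33.7 shift mm [-1.9  0.6 90.7] turn tool z -0.1 tilt [-0.0013  0.0005] q6 -1.96 F [ 0.2 -0.1 -0.8] op 0.0366 gf 50.8
w10 near 402 [-71.9 -69.9 -68.3]
w10 mid 384 [0.4 2.3 3.9]
w10 ynear- 370 [-58.  -55.9 -53.4]
w10 y+ 495 [52.9 55.6 57.4]
w13 near 603 [-72.  -70.4 -68.6]
w13 mid 102 [-0.7  0.7  3.2]
w13 ynear- 339 [-57.6 -55.6 -51.1]
w13 y+ 347 [51.3 55.3 57.2]
held 10119 [ 95.48825219 111.12156069]
```

View pics/w13o.png

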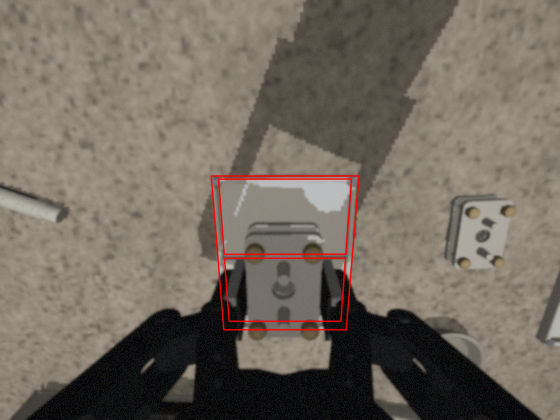

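>>> {"name": "jog_arm", "arguments": {
  "steps": [
    {"delta_rot": [0,0,0],"linear": [-0.002,0,0.025],"grip": 0.025},
    {"delta_rot": [0,0,0],"linear": [0,0,0.025],"grip": 0.025},
    {"delta_rot": [0,0,0],"linear": [0,0,0.018],"grip": 0.025},
    {"delta_rot": [0,0,0],"linear": [0,0,0],"grip": 0.025},
    {"delta_rot": [0,0,0],"linear": [0,0,0],"grip": 0.025},
    {"delta_rot": [0,0,0],"linear": [0,0,0],"grip": 0.025}
  ]
}}

```text
t: 34.35
tool_pos: [0.5601, -0.1425, 0.0025]
tool_rot: [-0.025, 3.139, -0.002]
contact_force: [0.2, 0.1, -1.8]
opening: 0.0368
grip_force: 50.8
```

Run:
```python
from h import *
go(.560,-.1412,-0.0226,90.9)
```

```text
t 34.35 shift mm [ 0.1  1.4 25.1] turn tool z 0.0 tilt [ 0.0024 -0.001 ] q6 -1.96 F [ 0.2  0.1 -1.8] op 0.0368 gf 50.8
```

Positioned over the compartment; lower to the floor.

>>> {"name": "jog_arm", "arguments": {
  "steps": [
    {"delta_rot": [0,0,0],"linear": [0,0.001,0.008],"grip": 0.025},
    {"delta_rot": [0,0,0],"linear": [0,0,0.006],"grip": 0.025},
    {"delta_rot": [0,0,0],"linear": [0,0,0.004],"grip": 0.025},
    {"delta_rot": [0,0,0],"linear": [0,0,0.003],"grip": 0.025},
    {"delta_rot": [0,0,0],"linear": [0,0,0.001],"grip": 0.025},
    {"delta_rot": [0,0,0],"linear": [0,0,0],"grip": 0.025},
    {"delta_rot": [0,0,0],"linear": [0,0,0],"grip": 0.025}
  ]
}}

```text
t: 35.05
tool_pos: [0.5591, -0.1411, -0.0209]
tool_rot: [-0.026, 3.141, -0.0]
contact_force: [-0.2, -0.2, -1.4]
opening: 0.0371
grip_force: 50.9
```

>>> {"name": "jog_arm", "arguments": {
  "steps": [
    {"delta_rot": [0,0,0],"linear": [0,0,0.001],"grip": 0.025},
    {"delta_rot": [0,0,0],"linear": [0,0,0.001],"grip": 0.025},
    {"delta_rot": [0,0,0],"linear": [0,0,0],"grip": 0.025},
    {"delta_rot": [0,0,0],"linear": [0,0,0],"grip": 0.025}
  ]
}}

```text
t: 35.45
tool_pos: [0.5592, -0.1412, -0.0226]
tool_rot: [-0.026, 3.141, -0.0]
contact_force: [-0.7, 0.1, 1.7]
opening: 0.0368
grip_force: 51.3
```

>>> {"name": "jog_arm", "arguments": {
  "steps": [
    {"delta_rot": [0,0,0],"linear": [0,0,0],"grip": 0.052},
    {"delta_rot": [0,0,0],"linear": [0,0,0],"grip": 0.052},
    {"delta_rot": [0,0,0],"linear": [0,0,0],"grip": 0.052},
    {"delta_rot": [0,0,0],"linear": [0,0,-0.02],"grip": 0.052},
    {"delta_rot": [0,0,0],"linear": [0,0,-0.04],"grip": 0.052},
    {"delta_rot": [0,0,0],"linear": [0,0,-0.045],"grip": 0.052},
    {"delta_rot": [0,0,0],"linear": [0,0,-0.045],"grip": 0.052},
    {"delta_rot": [0,0,0],"linear": [0.04,0,-0.025],"grip": 0.052},
    {"delta_rot": [0,0,0],"linear": [0.045,0,-0.02],"grip": 0.052},
    {"delta_rot": [0,0,0],"linear": [0.045,0,0],"grip": 0.052}
  ]
}}

```text
t: 36.45
tool_pos: [0.4296, -0.1441, 0.1759]
tool_rot: [-0.027, 3.136, -0.005]
contact_force: [0.3, 0.4, 1.3]
opening: 0.0519
grip_force: 0.0
```

>>> {"name": "jog_arm", "arguments": {
  "steps": [
    {"delta_rot": [0,0,0],"linear": [0.03,0,-0.01],"grip": 0.052},
    {"delta_rot": [0,0,0],"linear": [0,0,0],"grip": 0.052},
    {"delta_rot": [0,0,0],"linear": [0,0,0],"grip": 0.052}
  ]
}}

```text
t: 36.75
tool_pos: [0.3991, -0.144, 0.1824]
tool_rot: [-0.025, 3.139, -0.001]
contact_force: [-0.3, 0.3, -0.2]
opening: 0.0522
grip_force: 0.0
```

Run:
```python
from h import *
go(.56,-.14,0.1,90.9)
snap('scene','sc2'); snap('wrist','w14'); s=ld('sc2')
a=cv2.resize(s['im'][130:340,205:345,::-1],None,fx=2.8,fy=2.8,interpolation=cv2.INTER_CUBIC)
b=ld('w14')['im'][:,:,::-1]; b=cv2.resize(b,None,fx=.725,fy=.725)
v=np.zeros((588,800,3),np.uint8); v[:,:392]=a; v[:b.shape[0],392:392+b.shape[1]]=b[:,:408]; cv2.imwrite('pics/fin.png',v)
ct,pt=np.load('trays.npy'); ct[0]+=.0017
for tag in('sc2','w14'):
    W=cloud(ld(tag)); z=W[...,2]*1e3
    for nm,t,cx,cy,lo,hi in(('cell',ct,-36,0,18,25),('rbr',ct,50,0,30,36),('lbr',pt,-49,0,30,36),('sleeve',pt,34,-38,43,51),('vial',pt,34,38,48,57)):
        p=place(t,[(cx/1e3,cy/1e3,0)])[0]; k=(np.hypot(W[...,0]-p[0],W[...,1]-p[1])<.037)&(z>lo)&(z<hi)
        if k.sum()<10: print(tag,nm,'none'); continue
        d=(W[k][:,:2]-p[:2])*1e3; r=cv2.minAreaRect(d.astype(np.float32)); print(tag,nm,k.sum(),'off',np.round(r[0],1),'size',np.round(r[1],1),'z',np.percentile(z[k],[5,50,95]).round(1))
```

```text
t 36.75 shift mm [-160.8    1.5   82.7] turn tool z 0.0 tilt [ 0.002  -0.0009] q6 -2.11 F [-0.3  0.3 -0.2] op 0.0522 gf 0.0
sc2 cell 178 off [-1.5  2. ] size [59.2 38. ] z [18.3 20.  24.4]
sc2 rbr 29 off [-2.3  0.1] size [ 7.5 39.7] z [30.5 31.5 33.8]
sc2 lbr 47 off [-0.6 -0.1] size [ 7.6 40.3] z [30.4 32.6 34.5]
sc2 sleeve 284 off [-0.1  3.1] size [47.8 48.9] z [43.6 45.8 48.4]
sc2 vial 65 off [-0.4  0.3] size [19.6 18.2] z [49.3 51.8 54.9]
w14 cell 856 off [-0.2 -0.2] size [61.  36.8] z [19.1 20.5 22.4]
w14 rbr 157 off [-2.7 -0.1] size [ 7.8 40.4] z [30.6 32.5 33.5]
w14 lbr 193 off [-1.2 -1.5] size [ 8.  42.2] z [30.4 32.2 33.6]
w14 sleeve 509 off [-9.7  6.3] size [49.  28.6] z [43.4 46.4 47.8]
w14 vial 123 off [-1.  -7.2] size [19.  11.1] z [48.5 52.2 53.9]
```

View pics/fin.png

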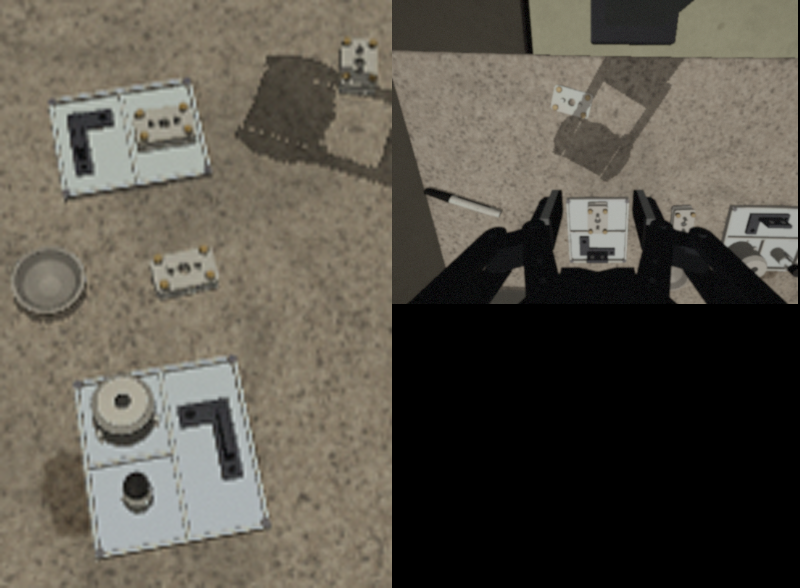

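```bash
python3 -c "
from station import ctrl
print(ctrl.finish_job())"
```

```text
the job is handed in; nothing more can be done
None
```

Both kits are made up and the job was handed in at about 37 s, within the 106 s limit: final camera and depth checks show all five items flat and upright in their compartments, with the mortar, plunger and marker left alone.

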